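# Prop the rack's sprung bar open and load the test fixture

## Robot

A 6-joint arm with a two-finger parallel gripper is mounted at the origin on a cart in front of the work surface, level with it; the furniture and walls round the work are solid. World frame = base frame: x ahead of the robot, y to its left, z up, the work surface at z = 0. Lengths are in m, angles in rad, forces in N, time in s.
With the tool pointing down it reaches from about 0.25 to 0.775 m from the base axis. Payload 4 kg.
Tool frame: the origin (TCP) lies midway between the tips of the shut fingers; the grasp point (between the pads) lies grip_point_offset behind it (grip_point_offset is the distance from the TCP to the grasp point, in m); z points along the fingers, y is the line along which they close (so a half turn about z gives the same grasp; the last joint's range is limited). The gripper opens to 94 mm and grips with 3 to 60 N. Pads are 16 mm wide; open, the fingers measure 119 mm over their backs; the gripper's body (75 mm by 177 mm) begins 78 mm behind the grasp point.
Start: joints at [1.063, 0.087, 1.371, -0, 1.684, -0.103], TCP at [0.217, 0.506, 0.206] pointing down, gripper open.
Joint ranges: [-3.1, 3.1], [-0.76, 2.03], [0.27, 2.55], [-1.08, 4.22], [0.17, 2.65], [-2.57, 2.57]. Speed limits (rad/s): [2.79, 2.79, 3.14, 3.14, 3.14, 3.14].

## Interface

Orientations are given as [roll, pitch, yaw] about the fixed x, y, z axes, in that order (R = Rz(yaw) Ry(pitch) Rx(roll)).
In Python, from bench import * gives the robot as it stands. The module is installed in compiled form; this text tells all that it offers.
- The arm moves only by the tool apply_moves, never from a script. Its argument "commands" is a list of rows, each a list of 7 numbers: the turn, a rotation vector about the world's x, y, z in rad, then the shift along the world's x, y, z in m, then the opening in per cent of the stroke, from 0 (shut) to 100 (fully open). In form: [[ax, ay, az, x, y, z, jaw], ...]. A call has exactly 5 rows; each row is the pose to reach, as a shift and turn from the pose commanded when the call began; what a row does not reach only later rows make up. A row lasts 1/10 s, in which the tool goes at most 50 mm and 8.59 degrees, less where a joint would pass 70% of its speed; a pose out of reach is approached as far as the arm can. A call with a gripper value outside its range is refused whole. The fingers move at their own pace and stop on an object; the grip force is fixed at half the most. Time passes only in rows, so rows that repeat a pose let the fingers close, or fill a call up. It gives the time, the measured TCP pose, the force, the opening and the grip force at its end, in the units of the state.
- get_obs(): the state, without advancing time (a new reading comes with each control period).
- snapshot(name): name is "scene" or "top"; returns a dict with "pixels" (420x560x3 uint8, red, green, blue), "vertical_fov" (degrees; the focal length in pixels is half the picture's height over the tangent of half this angle, whatever the lens; pixels are square), "cx", "cy" (the principal point, pixels), "k1" (the pictures are not rectified: a ray, as slopes to the right and down, at radius r is drawn at 1 + k1 r^2 times it, then the intrinsics apply), "rvec" (rotation vector, rad) and "tvec" (3), from world to camera coordinates, as OpenCV has them. Camera axes: x right, y down, z forward; pixel columns grow to the right and rows downward; lengths in m; the calibration is good to about 2 mm. A picture is of the moment at which its call begins. There is no depth.
- close_job(): hands the job in; it is judged then, once.
Trained networks look in the newest picture that a camera, given by its name, has taken for a name from the list of things; names that differ only in an ending like _2 or _b are one class to them, and where a whole thing is asked for, a point or a joint stands for the part that bears it (a point fixed in the world has none). Each returns a list of dicts, best first, with "score" (0 to 1); they miss things now and then, are a little off and sometimes report something else, mostly with a low value. They report only what shows in the picture. A call takes as long as a camera call. They do not tell look-alikes from the thing itself.
- masks_of(camera, query): "mask" (420x560 bool, what is visible of it) and "extent" ([left, top, right, bottom] in pixels, round what is visible of it).
- place_of(camera, query): "pixel" ([column, row] in pixels: a listed point, or the origin of a listed thing).
The state is a dict: "time": time; "joint_positions": joint angles; "qvel": joint speeds; "joint_torque": joint torques, N m; "tool_pos": TCP position; "ee_rot": TCP orientation; "wrist_force": force on the tool from outside, world axes, zero at the start; "wrist_torque": the same for the moment, N m; "width": finger opening in m; "finger_force": force on a finger pad.
Only numpy, scipy, OpenCV 4.12 (cv2) and the standard library are available. Lean on these libraries where they do the work, as an engineer would, in place of code of your own. Each camera call takes 0.05 s, during which the arm holds its last target. There are 200 camera calls.

## Task

The rack's steel retaining bar springs shut over the relay boards, so push its red lug open with the pine block and wedge the block between lug and yellow stop so that the bar stays open by itself; then move every board to the blue fixture, one to a bay, each right way up and slid home into its corner, flat against the fence and touching the side stop. Next take the block out so that the bar shuts, lay the block back on the middle of the cork mat and let go of it, and with all boards still home press the black pedal right down to its stop for a moment and let it up. Leave the other things on the bench where they are.

Things in the scene. Friction and masses are not known exactly. Their poses are not given: they have to be found in the camera images.
- rack: aluminium board rack, fixed, 150 (x) x 295 (y) mm, plate 8 mm thick; origin under its centre, front to -x. Slots at y = -116.5, -42.5, +31.5 mm, x = 0: boards lie on ledges 12 mm up (board origin 8 mm up) between lips 16 mm high at x = +-37 to 41 mm, under the steel bar. Beside them, at y = +115.5, a lane along x, 50 mm wide, for the block
- rack_lane (a point): where the centre of the block's underside lies once wedged (8 mm up, rack x = +10 mm): its 90 mm length along the rack's x, back end against the yellow stop (front face 45 mm behind this point, top 20 mm above the rack's underside), front end against the red lug; the bar then stands 43 mm open. Axes as the rack's
- retaining_bar (a joint): steel bar with red lug on the rack, m: 0 shut (over the boards), grows as it is pushed open toward the rack's -x, end stop 0.052; boards lift out freely from about 0.040. A spring shuts it: 2 N shut, 3.5 N open. The bar spans 34 to 42 mm above the rack's underside
- lug (a point): centre of the back (+x) face of the red lug; moves with the bar. The face is 45 mm wide (y) and spans 10 to 49 mm above the rack's underside; when shut it lies at rack x = +8 mm, 47 mm in front of the yellow stop
- wedge_block: pine block, 45 (x) x 90 (y) x 34 (z) mm, 0.09 to 0.14 kg, origin at the centre of its underside; the prop. At first on the cork mat. Held with its length along the rack's x and its underside above the yellow stop, its end can push the lug open; then it is let down into the lane in front of the stop
- block_center (a point): centre of the pine block
- mat: thin cork mat, fixed, 100 (x) x 150 (y) x 3 mm, origin under its centre: the block's place
- fixture: blue test fixture, fixed; plate x = -78 to +62, y = +-115 mm from its origin (on the underside), front to -x. Ledges 12 mm up carry the boards; fence along the back, face at x = +40, top 20 mm. Each of 3 bays has a side stop at its +y side (top 16 mm, 7 mm long). Behind the fence a contact bar (top 58 mm) folds down over the boards' edge, clear of them, with the pedal
- bay_1 (a point): bay 1 of the fixture (y = -76 mm): where a board's origin lies when it is home: its 68 mm side along the fixture's x, one 48 mm edge flat against the fence and its +y long edge against the side stop. Axes as the fixture's
- bay_2 (a point): bay 2 of the fixture (y = -2 mm): where a board's origin lies when it is home: its 68 mm side along the fixture's x, one 48 mm edge flat against the fence and its +y long edge against the side stop. Axes as the fixture's
- bay_3 (a point): bay 3 of the fixture (y = +72 mm): where a board's origin lies when it is home: its 68 mm side along the fixture's x, one 48 mm edge flat against the fence and its +y long edge against the side stop. Axes as the fixture's
- board_1: green relay board 48 (x) x 68 (y) x 21 mm, 50 g, z up; 2 or 3 boards are present (None: absent), at first in rack slots, their +y along the rack's +x. Origin: centre of the outline, 4 mm below the underside of the plate (plate z = 4 to 6 mm). Two blue relays form a block x = -16 to 16, y = -1 to 18, z = 6 to 21 mm: grip there, 32 mm wide along x, middle at y = +8.5 mm
- board_2: green relay board 48 (x) x 68 (y) x 21 mm, 50 g, z up; 2 or 3 boards are present (None: absent), at first in rack slots, their +y along the rack's +x. Origin: centre of the outline, 4 mm below the underside of the plate (plate z = 4 to 6 mm). Two blue relays form a block x = -16 to 16, y = -1 to 18, z = 6 to 21 mm: grip there, 32 mm wide along x, middle at y = +8.5 mm
- board_3: green relay board 48 (x) x 68 (y) x 21 mm, 50 g, z up; 2 or 3 boards are present (None: absent), at first in rack slots, their +y along the rack's +x. Origin: centre of the outline, 4 mm below the underside of the plate (plate z = 4 to 6 mm). Two blue relays form a block x = -16 to 16, y = -1 to 18, z = 6 to 21 mm: grip there, 32 mm wide along x, middle at y = +8.5 mm
- pedal_base: grey base of the black treadle pedal, fixed, 112 (x) x 78 (y) x 10 mm, origin under its centre, front to -x; the hinge is at its back, x = +45 mm, 21 mm up
- pedal (a joint): angle of the pedal, rad: 0 up, 0.28 at its lower stop; springs back up. About 2 N at the pad starts it, 6 N reaches the stop
- pedal_pad (a point): middle of the ribbed top of the pedal, 70 mm in front of its hinge, to be pressed down; it moves 20 mm down from rest to the stop. The pedal is 60 mm wide and 7 mm thick and reaches 26 mm further to the front
- flux_tin: bystander: flat flux tin, 47 mm dia., 20 high
- tape_masking: bystander: roll of masking tape, 68 mm dia.
- water_bottle: bystander: water bottle, 209 mm high
- heat_sink: bystander: finned heat sink, 45 x 50 x 28 mm
- cutters_yellow: bystander: yellow cutters, 120 mm
- adapter_white: bystander: white plug adapter, 70 mm
- tape_measure: bystander: yellow tape measure, 80 mm, 64 high
There are look-alikes about, which are no part of the job. What is shaped like the board_3 but orange is not meant.

How it is judged:
By the outcome, as a careful person would: the job done as asked, in the order asked, and still so for the second after the job is handed in, with the robot touching nothing.
Of board_1, board_2, board_3 only 2 to 3 are there at a start; the rules pass over those that are not, and their reading is None.
At some moment in a run one of wedge_block may be knocked a few centimetres aside while the robot is not near it.
Once in a run the grip may slacken for a moment while it holds something.
It also fails if it takes over 208 s, if anything falls off the work surface, if the arm or the gripper's body presses on something with over 40 N, if the wrist force passes 120 N, or if a joint passes its speed limit or range.

## Working session

There is one attempt and no reset: what is moved stays moved. The work goes in short steps, Python scripts to look and compute and a tool call to move; the robot and the scene stay as the last step left them, time stands still between calls to the robot, and variables do not carry over. Pictures are saved under pics/ and viewed, at most 14 in all, crops included, and the job is handed in when it is done.

Besides the shell and the picture viewer there is one more tool, called as a command line: name --pt "numbers of a row" for each row, then --argument value for the rest. apply_moves: Moves the arm, as the interface text tells. Its arguments: {"type":"object","properties":{"commands":{"type":"array"}},"required":["commands"]}

```bash
mkdir -p pics; cat > h.py <<'E'
from bench import *
import numpy as np, cv2
def cam(s):
    f=s["pixels"].shape[0]/2/np.tan(np.radians(s["vertical_fov"])/2)
    return f,s["cx"],s["cy"],s["k1"],cv2.Rodrigues(np.array(s["rvec"],float))[0],np.array(s["tvec"],float)
def K(c): return np.array([[c[0],0,c[1]],[0,c[0],c[2]],[0,0,1.]]),np.array([c[3],0,0,0.])
def proj(c,P):
    k,d=K(c); return cv2.projectPoints(np.atleast_2d(np.array(P,float)),cv2.Rodrigues(c[4])[0],c[5],k,d)[0].reshape(-1,2)
def ray(c,px):
    k,d=K(c); n=cv2.undistortPoints(np.array(px,float).reshape(-1,1,2),k,d).reshape(-1,2)
    D=np.c_[n,np.ones(len(n))]@c[4]; return -c[4].T@c[5],D
def onz(c,px,z):
    o,D=ray(c,px); return o+D*((z-o[2])/D[:,2])[:,None]
def tri(cs,pxs):
    A=np.zeros((3,3));b=np.zeros(3)
    for c,p in zip(cs,pxs):
        o,D=ray(c,[p]);d=D[0]/np.linalg.norm(D[0]);M=np.eye(3)-np.outer(d,d);A+=M;b+=M@o
    X=np.linalg.solve(A,b); return X
E
python3 - <<'E'
from h import *
import pickle
S={}
for n in("scene","top"):
    s=snapshot(n);S[n]=s;cv2.imwrite(f"pics/{n}0.png",s["pixels"][:,:,::-1])
    c=cam(s);print(n,c[0],c[1:4],(-c[4].T@c[5]).round(3))
    for q in["rack","rack_lane","lug","wedge_block","block_center","mat","fixture","bay_1","board_1","pedal_base","pedal_pad"]:
        r=place_of(n,q);print(q,[(np.round(x["pixel"],1).tolist(),round(x["score"],2),onz(c,[x["pixel"]],0)[0,:2].round(3).tolist()) for x in r[:5]])
o=get_obs();print(o)
E
```

```text
scene 428.4771213219089 (279.64831519621634, 211.41707154194563, 0.004116263902216321) [-0.006 -0.492  0.999]
rack [([246.6, 211.8], 0.8, [0.489, 0.266])]
rack_lane [([226.2, 185.3], 0.66, [0.508, 0.405]), ([325.5, 261.3], 0.4, [0.548, -0.029])]
lug [([224.0, 185.1], 0.81, [0.503, 0.41]), ([320.5, 262.6], 0.53, [0.534, -0.023]), ([310.1, 187.5], 0.24, [0.715, 0.219])]
wedge_block [([307.3, 193.6], 0.94, [0.689, 0.204])]
block_center [([322.2, 261.0], 0.71, [0.541, -0.022]), ([308.3, 190.7], 0.57, [0.701, 0.212])]
mat [([306.5, 190.4], 0.59, [0.697, 0.217]), ([430.6, 268.0], 0.4, [0.759, -0.234])]
fixture [([321.0, 261.9], 0.64, [0.537, -0.022])]
bay_1 [([343.8, 274.7], 0.9, [0.556, -0.094]), ([324.2, 263.6], 0.75, [0.54, -0.032]), ([306.0, 245.0], 0.69, [0.544, 0.05])]
board_1 [([269.4, 230.8], 0.66, [0.496, 0.16]), ([235.8, 204.7], 0.56, [0.481, 0.313]), ([191.6, 256.5], 0.55, [0.264, 0.228])]
pedal_base [([377.3, 247.7], 0.74, [0.698, -0.09]), ([224.2, 185.5], 0.72, [0.502, 0.408])]
pedal_pad [([377.1, 243.3], 0.75, [0.71, -0.079])]
top 416.6500848901562 (275.47313329852886, 209.81
[... 945 characters left out ...]
0.688, 0.215])]
{'time': 1.2, 'joint_positions': array([ 1.06291131e+00,  8.72264867e-02,  1.37069379e+00, -4.75024922e-05,
        1.68362149e+00, -1.03088537e-01]), 'qvel': array([-0.00070627,  0.00058353, -0.00121653, -0.00150429,  0.00054349,
       -0.00166048]), 'joint_torque': array([ 6.17088972e-04, -3.40061724e+01, -3.02592373e+01,  7.19374046e-02,
        2.39678513e-02,  2.89394143e-05]), 'tool_pos': array([0.21662757, 0.50555602, 0.20549454]), 'ee_rot': array([3.14154689e+00, 5.21867452e-05, 2.73679083e+00]), 'wrist_force': array([-0.07953825, -0.02778109, -0.06852064]), 'wrist_torque': array([0.00345278, 0.01684318, 0.01287856]), 'finger_force': 0.0, 'width': 0.0941243814400605}
```

View pics/scene0.png

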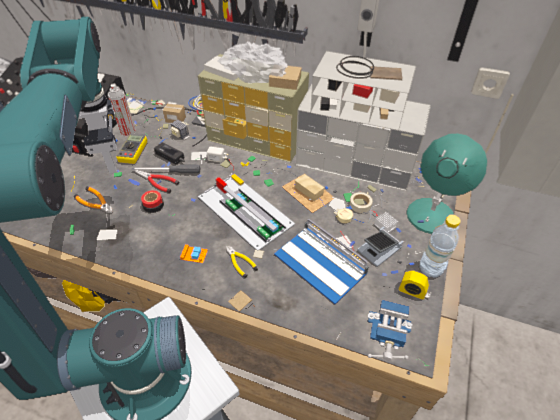

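View pics/top0.png

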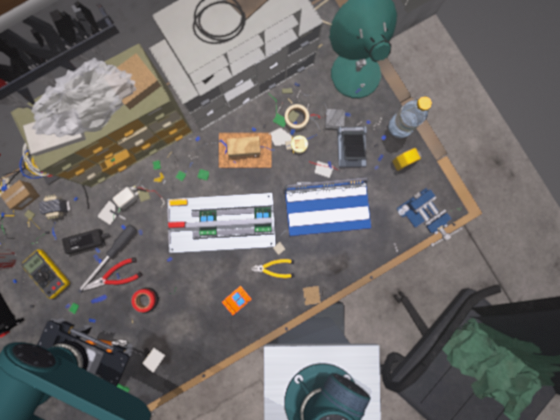

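The scene picture shows the rack at (245,212) with the red lug at (222,183). The block is on the mat at (308,187), the fixture at (321,262) and the pedal at (378,245). Taken-for list: the green boards are at top (207,222) and (262,220); the look-alike is the orange board at top (236,300), not meant. Next I'll take close crops.

```bash
python3 - <<'E'
from h import *
t=snapshot("top")["pixels"];s=snapshot("scene")["pixels"]
a=t[185:260,160:380];a=cv2.resize(a,None,fx=3.6,fy=3.6,interpolation=cv2.INTER_CUBIC)
b=t[120:180,210:380]
b=cv2.resize(b,(792,280),interpolation=cv2.INTER_CUBIC)
cv2.imwrite("pics/c1.png",np.vstack([a[:, :792],b])[:,:,::-1])
a=s[165:305,190:400];cv2.imwrite("pics/c2.png",cv2.resize(a,None,fx=3.8,fy=3.8,interpolation=cv2.INTER_CUBIC)[:,:,::-1])
for n in("top","scene"):
    for q in["rack","fixture","mat","wedge_block","board_1","pedal_base"]:
        for m in masks_of(n,q)[:3]:
            if m["score"]<.4: continue
            cs,_=cv2.findContours(m["mask"].astype(np.uint8),0,1)
            k=max(cs,key=cv2.contourArea);print(n,q,round(m["score"],2),m["extent"],cv2.boxPoints(cv2.minAreaRect(k)).round(1).tolist())
E
```

```text
top rack 0.58 [165.1, 193.6, 275.3, 252.2] [[165.39999389648438, 198.39999389648438], [271.8999938964844, 192.5], [274.79998779296875, 246.10000610351562], [168.39999389648438, 252.0]]
top rack 0.48 [199.9, 209.7, 218.4, 234.6] [[199.0, 211.0], [216.0, 211.0], [216.0, 220.0], [199.0, 220.0]]
top fixture 0.76 [286.9, 178.4, 369.6, 235.3] [[283.8999938964844, 184.3000030517578], [367.79998779296875, 176.60000610351562], [372.5, 228.10000610351562], [288.70001220703125, 235.89999389648438]]
top mat 0.57 [216.6, 131.8, 272.0, 168.7] [[220.0, 132.0], [271.0, 132.0], [271.0, 166.0], [220.0, 166.0]]
top board_1 0.89 [219.3, 287.7, 250.8, 312.5] [[220.5, 301.20001220703125], [240.60000610351562, 284.8999938964844], [252.0, 298.8999938964844], [231.89999389648438, 315.20001220703125]]
top board_1 0.59 [254.4, 207.5, 273.4, 230.6] [[254.0, 207.0], [270.0, 207.0], [270.0, 217.0], [254.0, 217.0]]
top board_1 0.52 [201.3, 213.0, 216.8, 233.3] [[199.0, 210.0], [216.0, 210.0], [216.0, 220.0], [199.0, 220.0]]
top pedal_base 0.89 [340.5, 128.1, 368.2, 164.0] [[338.0, 127.0], [366.0, 127.0], [366.0, 1
[... 867 characters left out ...]
2.0]]
scene board_1 0.63 [258.1, 223.4, 281.4, 240.0] [[255.60000610351562, 228.1999969482422], [276.79998779296875, 217.60000610351562], [283.0, 230.0], [261.79998779296875, 240.60000610351562]]
scene board_1 0.56 [179.5, 246.7, 206.2, 262.1] [[180.10000610351562, 258.6000061035156], [183.0, 244.0], [206.3000030517578, 248.6999969482422], [203.3000030517578, 263.29998779296875]]
scene board_1 0.55 [221.2, 195.2, 250.1, 210.7] [[224.0, 202.0], [231.0, 195.0], [241.5, 205.5], [234.5, 212.5]]
scene pedal_base 0.72 [353.8, 225.7, 401.7, 265.3] [[355.5, 249.1999969482422], [377.70001220703125, 222.60000610351562], [402.3999938964844, 243.10000610351562], [380.20001220703125, 269.79998779296875]]
```

View pics/c1.png

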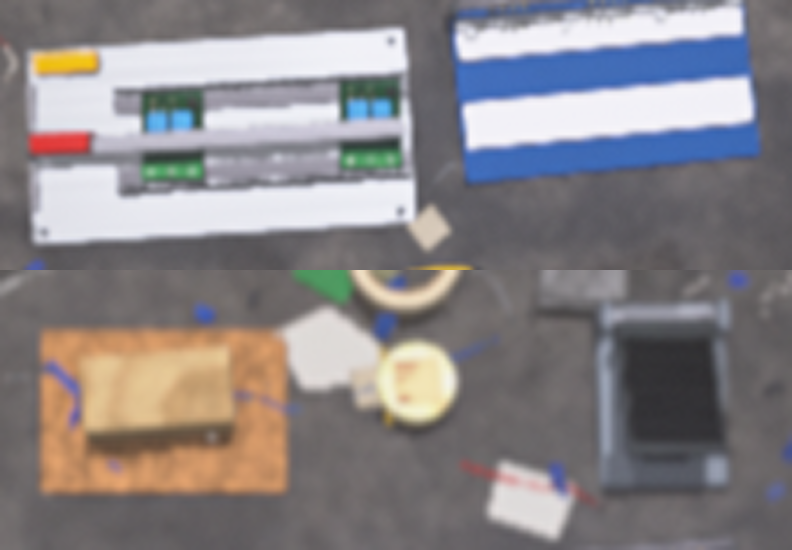

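View pics/c2.png

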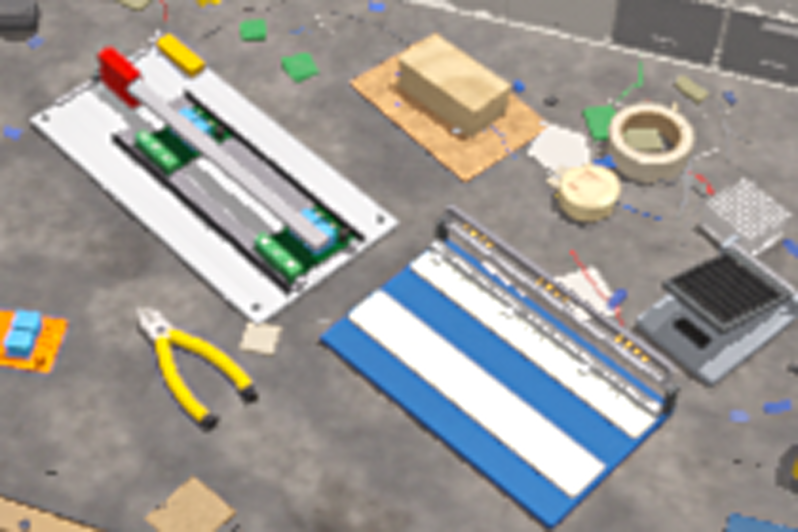

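The crops show two boards, in rack slots y=-116.5 (top ~(262,220)) and y=+31.5 (top ~(207,222)), relays towards +x. The red lug is at top (176,224), the yellow stop at (178,202). Next I'll fit the poses on image edges.

```bash
cat >> h.py <<'E'
from scipy.optimize import least_squares
from scipy.ndimage import map_coordinates, gaussian_filter
def shots(*ns):
    r={}
    for n in ns:
        s=snapshot(n); r[n]=(cam(s),gaussian_filter(s["pixels"].astype(float),(.7,.7,0)))
    return r
def W(p,L): 
    c,s=np.cos(p[2]),np.sin(p[2]); L=np.atleast_2d(L)
    return np.c_[p[0]+c*L[:,0]-s*L[:,1],p[1]+s*L[:,0]+c*L[:,1],L[:,2]]
def fit(S,edges,p,R=(6,4,2.5,2.5),wt=.8):
    """edges {cam:[(A,B)]} local; fits x,y,yaw to strongest gradients"""
    p=np.array(p,float)
    for r in R:
        obs=[]
        for n,E in edges.items():
            c,im=S[n]
            for A,B in E:
                for t in np.linspace(.06,.94,25):
                    L=np.array(A)*(1-t)+np.array(B)*t
                    a=proj(c,W(p,[L,L+(np.array(B)-A)*.02])); d=a[1]-a[0]; d/=np.linalg.norm(d); nn=np.array([-d[1],d[0]])
                    k=np.arange(-r,r+.01,.25); q=a[0]+k[:,None]*nn
                    v=np.stack([map_coordinates(im[:,:,i],[q[:,1],q[:,0]],order=1) for i in range(3)],1)
                    g=np.linalg.norm(np.gradient(v,axis=0),axis=1); i=g.argmax()
                    if g[i]>3 and 0<i<len(k)-1: obs.append((n,L,a[0]+k[i]*nn,nn))
        def res(q): 
            o=[]
            for n in edges:
                oo=[x for x in obs if x[0]==n]
                if oo: o.append(((proj(S[n][0],W(q,[x[1] for x in oo]))-[x[2] for x in oo])*[x[3] for x in oo]).sum(1))
            return np.concatenate(o)
        f=least_squares(res,p,loss="soft_l1",f_scale=.3); p=f.x
    return p,np.median(abs(res(p))),len(obs)
def box(x0,x1,y0,y1,z): 
    a=[(x0,y0,z),(x1,y0,z),(x1,y1,z),(x0,y1,z)]; return {"R":(a[0],a[1]),"B":(a[1],a[2]),"L":(a[2],a[3]),"F":(a[3],a[0])}
E
cat > poses.py <<'E'
from h import *
import bench
print([x for x in dir(bench) if not x.startswith('_')],getattr(bench,'grip_point_offset',None))
S=shots("top","scene")
def run(name,mk,p):
    for cs in(["top"],["scene"],["top","scene"]):
        f=fit(S,{c:mk[c] for c in cs},p);print(name,cs,f[0].round(4),round(f[1],2),f[2])
    return f[0]
r=box(-.075,.075,-.1475,.1475,.008); r0=box(-.075,.075,-.1475,.1475,0)
run("rack",{"top":[r[k] for k in"RB"]+[r0["F"],r0["L"]],"scene":[r[k] for k in"BL"]+[r0["F"],r["R"]]},(.49,.27,.05))
x=box(-.078,.062,-.115,.115,0)
x1=box(-.078,.062,-.115,.115,.008)
run("fix",{"top":[x["F"],x["L"],x1["R"]],"scene":[x["F"],x1["L"]]},(.55,-.025,.08))
m=box(-.05,.05,-.075,.075,.003);run("mat",{"top":[m[k] for k in"RBLF"],"scene":[m[k] for k in"RBLF"]},(.695,.214,.0))
b=box(-.0225,.0225,-.045,.045,.037);run("block",{"top":[b[k] for k in"RBL"],"scene":[b[k] for k in"BLFR"]},(.695,.214,.08))
q=box(-.056,.056,-.039,.039,.01);q0=box(-.056,.056,-.039,.039,0);run("pedal",{"top":[q["F"],q["R"],q["L"]],"scene":[q0["F"],q["R"]]},(.7,-.093,.0))
E
python3 poses.py
```

```text
['IKError', 'close_job', 'get_obs', 'grip_point_offset', 'masks_of', 'place_of', 'snapshot'] 0.0188
rack ['top'] [0.4897 0.2776 0.0516] 0.26 96
rack ['scene'] [0.4896 0.2725 0.0521] 0.49 90
rack ['top', 'scene'] [0.4897 0.2771 0.0509] 0.49 185
fix ['top'] [ 0.5659 -0.0186  0.0855] 0.33 66
fix ['scene'] [ 0.5693 -0.0215  0.0923] 0.03 50
fix ['top', 'scene'] [ 0.5674 -0.0199  0.087 ] 0.55 115
mat ['top'] [ 0.6962  0.2099 -0.0066] 0.24 99
mat ['scene'] [ 0.6944  0.2065 -0.0125] 0.25 100
mat ['top', 'scene'] [ 0.6957  0.2087 -0.0091] 0.49 198
block ['top'] [0.7085 0.2142 0.2645] 0.52 61
block ['scene'] [0.6985 0.2091 0.0637] 0.23 100
block ['top', 'scene'] [0.6994 0.2111 0.0765] 0.49 170
pedal ['top'] [ 0.6959 -0.0935 -0.027 ] 0.31 53
pedal ['scene'] [ 0.6964 -0.0955  0.0054] 0.14 46
pedal ['top', 'scene'] [ 0.6965 -0.0946 -0.0178] 0.37 92
```

apply_moves --pt "0 0 -0.366 0.161 -0.098 -0.015 100" --pt "0 0 -0.366 0.161 -0.098 -0.015 100" --pt "0 0 -0.366 0.161 -0.098 -0.015 100" --pt "0 0 -0.366 0.161 -0.098 -0.015 100" --pt "0 0 -0.366 0.161 -0.098 -0.015 100"

```text
time: 2.5
tool_pos: [0.3812, 0.4046, 0.1895]
ee_rot: [-3.14, 0.002, 2.364]
wrist_force: [-0.3, 0.4, -0.2]
width: 0.0942
finger_force: 0.0
```

apply_moves --pt "0 0 -0.366 0.161 -0.098 -0.015 100" --pt "0 0 -0.366 0.161 -0.098 -0.015 100" --pt "0 0 -0.366 0.161 -0.098 -0.015 100" --pt "0 0 -0.366 0.161 -0.098 -0.015 100" --pt "0 0 -0.366 0.161 -0.098 -0.015 100"

```text
time: 3.0
tool_pos: [0.5414, 0.3068, 0.1739]
ee_rot: [-3.14, 0.001, 2.0]
wrist_force: [0.2, 0.8, -0.6]
width: 0.0941
finger_force: 0.0
```

apply_moves --pt "0 0 -0.366 0.16 -0.099 -0.015 80" --pt "0 0 -0.366 0.16 -0.099 -0.015 80" --pt "0 0 -0.366 0.16 -0.099 -0.015 80" --pt "0 0 -0.366 0.16 -0.099 -0.015 80" --pt "0 0 -0.366 0.16 -0.099 -0.015 80"

```text
time: 3.5
tool_pos: [0.7007, 0.208, 0.1575]
ee_rot: [-3.139, 0.001, 1.635]
wrist_force: [-0.4, 0.2, -0.5]
width: 0.0749
finger_force: 0.0
```

```bash
python3 - <<'E'
from h import *
o=get_obs();print(o["time"],o["tool_pos"],o["ee_rot"],o["joint_positions"],o["width"])
s=snapshot("scene")["pixels"];t=snapshot("top")["pixels"]
f=lambda a:cv2.resize(a,None,fx=4,fy=4,interpolation=cv2.INTER_CUBIC)
cv2.imwrite("pics/g1.png",np.hstack([f(s[110:240,250:350]),f(t[90:220,200:300])])[:,:,::-1])
E
```

```text
3.5 [0.70067773 0.20803648 0.15752573] [-3.13912425e+00  1.39798434e-03  1.63482587e+00] [ 2.11592569e-01  5.14742287e-01  9.26447167e-01 -1.02884768e-03
  1.70305025e+00  1.47430425e-01] 0.07494812195947725
```

View pics/g1.png

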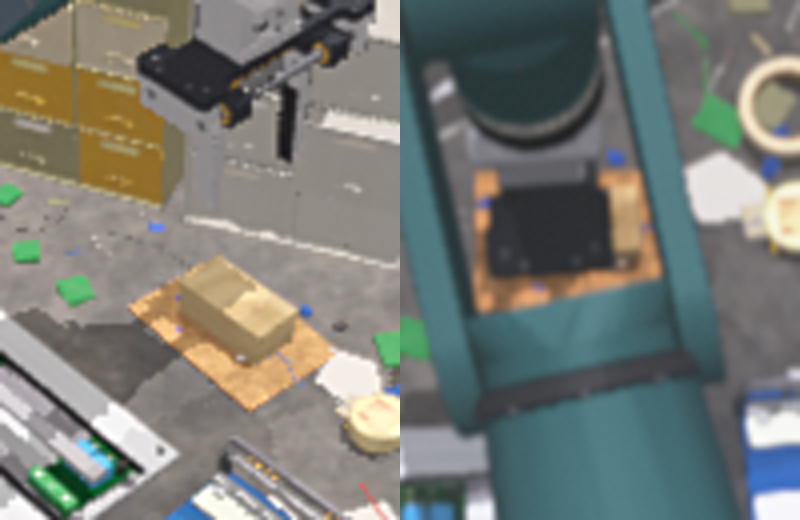

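The block sits untouched on the mat at scene (308,187). The gripper hovers above it, near the cabinet. I'll check the cabinet clearance.

```bash
python3 - <<'E'
from h import *
c=cam(snapshot("scene"));print(onz(c,[[296,164],[325,170],[290,161],[348,176]],0).round(3))
S={}
s=snapshot("scene");S["scene"]=(cam(s),gaussian_filter(s["pixels"].astype(float),(.7,.7,0)))
b=box(-.0225,.0225,-.045,.045,.037);print(fit(S,{"scene":[b[k] for k in"BLFR"]},(.699,.21,.07)))
E
```

```text
[[ 0.756  0.336  0.   ]
 [ 0.812  0.249  0.   ]
 [ 0.75   0.362 -0.   ]
 [ 0.852  0.178  0.   ]]
(array([0.69875913, 0.2095282 , 0.06391674]), np.float64(0.23054056771781484), 100)
```

apply_moves --pt "0 0 0 0 0 -0.03 80" --pt "0 0 0 0 0 -0.06 80" --pt "0 0 0 0 0 -0.09 80" --pt "0 0 0 0 0 -0.12 80" --pt "0 0 0 0 0 -0.14 80"

```text
time: 4.2
tool_pos: [0.6961, 0.2126, 0.0191]
ee_rot: [-3.139, -0.0, 1.642]
wrist_force: [-0.4, -0.6, 0.2]
width: 0.0751
finger_force: 0.0
```

apply_moves --pt "0 0 0 0 0 -0.004 80" --pt "0 0 0 0 0 -0.004 30" --pt "0 0 0 0 0 -0.004 30" --pt "0 0 0 0 0 -0.004 30" --pt "0 0 0 0 0 -0.004 30"

```text
time: 4.7
tool_pos: [0.6997, 0.2109, 0.0186]
ee_rot: [3.138, -0.001, 1.639]
wrist_force: [0.5, -0.0, 0.3]
width: 0.0467
finger_force: 0.3
```

apply_moves --pt "0 0 0 0 0 0 30" --pt "0 0 0 0 0 0 30" --pt "0 0 0 0 0 0.03 30" --pt "0 0 0 0 0 0.06 30" --pt "0 0 0 0 0 0.09 30"

```text
time: 5.2
tool_pos: [0.6977, 0.2102, 0.1059]
ee_rot: [-3.139, 0.001, 1.639]
wrist_force: [-0.2, 1.4, -0.8]
width: 0.0454
finger_force: 30.0
```

apply_moves --pt "0 0 0.12 -0.025 0.01 0.01 30" --pt "0 0 0.24 -0.05 0.02 0.01 30" --pt "0 0 0.36 -0.07 0.03 0.01 30" --pt "0 0 0.48 -0.09 0.045 0.01 30" --pt "0 0 0.6 -0.11 0.06 0.01 30"

```text
time: 5.7
tool_pos: [0.5872, 0.2705, 0.1155]
ee_rot: [-3.14, -0.001, 2.243]
wrist_force: [0.2, 0.7, -0.2]
width: 0.0448
finger_force: 30.0
```

apply_moves --pt "0 0 0.12 -0.01 0.02 0 30" --pt "0 0 0.24 -0.015 0.04 0 30" --pt "0 0 0.36 -0.02 0.06 0 30" --pt "0 0 0.48 -0.03 0.08 0 30" --pt "0 0 0.6 -0.036 0.1 0 30"

```text
time: 6.2
tool_pos: [0.5515, 0.3709, 0.1155]
ee_rot: [-3.14, -0.002, 2.844]
wrist_force: [1.2, -0.1, -0.3]
width: 0.0447
finger_force: 30.0
```

apply_moves --pt "0 0 0.12 0 0.012 0 30" --pt "0 0 0.24 0 0.023 0 30" --pt "0 0 0.354 0 0.023 0 30" --pt "0 0 0.354 0 0.023 0 30" --pt "0 0 0.354 0 0.023 0 30"

```text
time: 6.7
tool_pos: [0.5523, 0.3932, 0.1157]
ee_rot: [-3.141, -0.001, -3.093]
wrist_force: [0.6, -0.1, -1.3]
width: 0.0448
finger_force: 30.0
```

```bash
python3 - <<'E'
from h import *
for i in range(3):
    S=shots("scene","top");o=get_obs();print(o["time"],o["tool_pos"],o["ee_rot"],o["width"])
p=o["tool_pos"]
h=p[2]-.0145
b0=box(-.045,.045,-.0225,.0225,h);b1=box(-.045,.045,-.0225,.0225,h+.034)
g=(p[0],p[1],.0515)
print("scene",fit(S,{"scene":[b0["F"],b1["L"],b1["B"],(b0["F"][0],b1["F"][1])]},g))
for n in S: print(n,proj(S[n][0],W(g,[x[0] for x in list(b0.values())+list(b1.values())])).round().tolist())
r=box(-.075,.075,-.1475,.1475,.008); r0=box(-.075,.075,-.1475,.1475,0)
f=lambda a,k:cv2.resize(a.clip(0,255).astype(np.uint8),None,fx=k,fy=k,interpolation=cv2.INTER_CUBIC)
cv2.imwrite("pics/b1.png",np.hstack([f(S["scene"][1][110:235,180:280],4),f(S["top"][1][150:275,130:230],4)])[:,:,::-1])
E
```

```text
6.8 [0.55255151 0.3931195  0.11612777] [-3.14126270e+00 -6.65819679e-04 -3.09245664e+00] 0.04495135218388837
6.9 [0.55267272 0.39319032 0.11641887] [-3.14152987e+00 -2.00631089e-04 -3.09184043e+00] 0.04494378548306903
7.0 [0.55270069 0.39330841 0.11655613] [ 3.14149756e+00  1.56732297e-05 -3.09138301e+00] 0.04472133258409876
scene (array([0.54910349, 0.38917458, 0.09301619]), np.float64(0.4557654595576623), 91)
scene [[230.0, 168.0], [252.0, 155.0], [243.0, 148.0], [221.0, 161.0], [229.0, 160.0], [252.0, 147.0], [243.0, 140.0], [220.0, 152.0]]
top [[180.0, 213.0], [179.0, 179.0], [162.0, 180.0], [163.0, 214.0], [177.0, 212.0], [176.0, 176.0], [158.0, 178.0], [159.0, 213.0]]
```

View pics/b1.png

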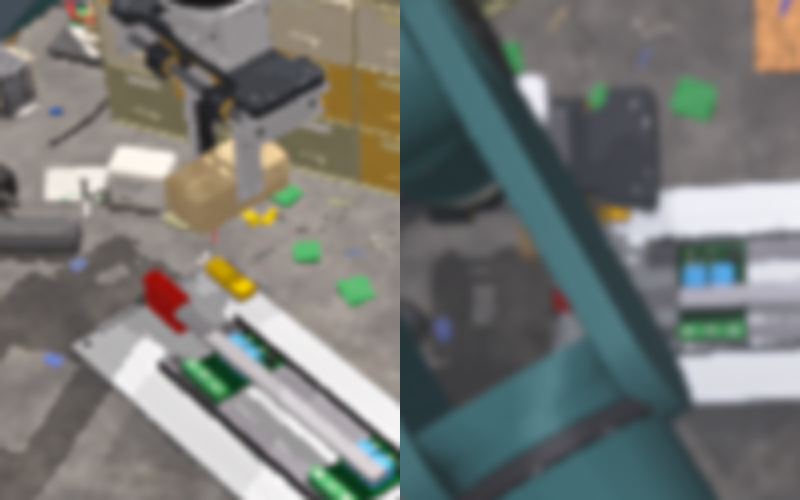

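The block is held firmly, its length along the rack's x, at scene (237,157), behind the lug at scene (221,185). I'll lower it and then push.

apply_moves --pt "0 0 0 0 0.001 -0.03 30" --pt "0 0 0 0 0.001 -0.06 30" --pt "0 0 0 0 0.001 -0.076 30" --pt "0 0 0 0 0.001 -0.076 30" --pt "0 0 0 0 0.001 -0.076 30"

```text
time: 7.5
tool_pos: [0.553, 0.3947, 0.0412]
ee_rot: [3.141, 0.001, -3.091]
wrist_force: [-0.1, -0.1, -0.7]
width: 0.0447
finger_force: 30.0
```

apply_moves --pt "0 0 0 -0.008 0 0 30" --pt "0 0 0 -0.014 -0.001 0 30" --pt "0 0 0 -0.018 -0.001 0 30" --pt "0 0 0 -0.022 -0.001 0 30" --pt "0 0 0 -0.026 -0.001 0 30"

```text
time: 8.0
tool_pos: [0.5274, 0.3937, 0.0416]
ee_rot: [3.141, 0.003, -3.09]
wrist_force: [2.8, -0.2, 0.6]
width: 0.0444
finger_force: 30.0
```

apply_moves --pt "0 0 0 -0.008 0 0 30" --pt "0 0 0 -0.016 -0.001 0 30" --pt "0 0 0 -0.024 -0.001 0 30" --pt "0 0 0 -0.032 -0.002 0 30" --pt "0 0 0 -0.038 -0.002 0 30"

```text
time: 8.5
tool_pos: [0.4881, 0.3918, 0.0409]
ee_rot: [3.141, 0.001, -3.09]
wrist_force: [3.4, 1.4, 0.2]
width: 0.0448
finger_force: 30.0
```

apply_moves --pt "0 0 0 0 0 0 30" --pt "0 0 0 0 0 -0.004 30" --pt "0 0 0 0 0 -0.008 30" --pt "0 0 0 0 0 -0.011 30" --pt "0 0 0 0 0 -0.011 30"

```text
time: 9.0
tool_pos: [0.4883, 0.3912, 0.0282]
ee_rot: [-3.141, -0.002, -3.091]
wrist_force: [3.3, -0.3, -2.0]
width: 0.0452
finger_force: 30.0
```

```bash
python3 - <<'E'
from h import *
S=shots("scene","top");o=get_obs();print(o["time"],o["tool_pos"],o["ee_rot"],o["width"],o["wrist_force"],o["wrist_torque"])
f=lambda a,k:cv2.resize(a.clip(0,255).astype(np.uint8),None,fx=k,fy=k,interpolation=cv2.INTER_CUBIC)
cv2.imwrite("pics/b2.png",np.hstack([f(S["scene"][1][130:230,190:290],4),f(S["top"][1][175:275,150:250],4)])[:,:,::-1])
E
```

```text
9.1 [0.48826267 0.39117975 0.02832352] [-3.14081906e+00 -1.50172855e-03 -3.09063626e+00] 0.04465987965983678 [ 3.87741097  1.14465353 -3.82026274] [ 0.09554754 -0.76828973  0.03141617]
```

View pics/b2.png

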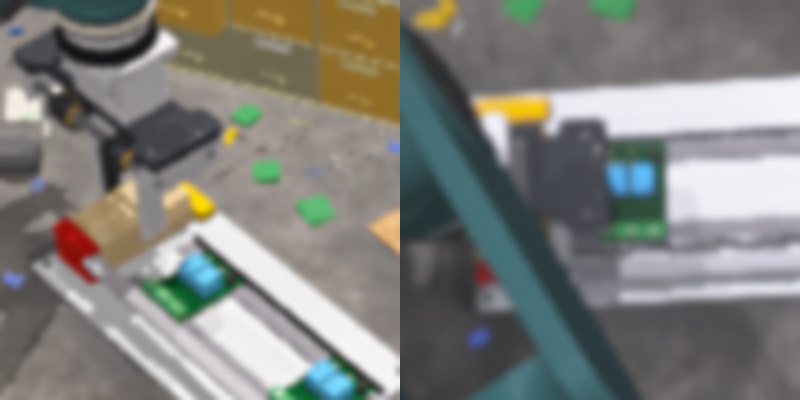

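The block end bears on the red lug (scene 208,190), the bar has moved off the boards, and the block's back end is in front of the yellow stop. I'll lower it further.

apply_moves --pt "0 0 0 0 0 -0.003 30" --pt "0 0 0 0 0 -0.005 30" --pt "0 0 0 0 0 -0.006 30" --pt "0 0 0 0 0 -0.006 30" --pt "0 0 0 0 0 -0.006 30"

```text
time: 9.6
tool_pos: [0.4887, 0.3916, 0.0235]
ee_rot: [3.141, 0.0, -3.09]
wrist_force: [3.9, -0.0, 0.5]
width: 0.0448
finger_force: 30.0
```

apply_moves --pt "0 0 0 0 0 -0.001 30" --pt "0 0 0 0 0 -0.002 30" --pt "0 0 0 0.002 0 -0.002 30" --pt "0 0 0 0.003 0 -0.002 30" --pt "0 0 0 0.003 0 -0.002 30"

```text
time: 10.1
tool_pos: [0.4911, 0.3917, 0.0232]
ee_rot: [3.141, -0.001, -3.09]
wrist_force: [-0.2, -1.2, 6.2]
width: 0.0449
finger_force: 30.0
```

apply_moves --pt "0 0 0 0 0 0 30" --pt "0 0 0 0.001 0 0 30" --pt "0 0 0 0.001 0 0 30" --pt "0 0 0 0.001 0 0 30" --pt "0 0 0 0.001 0 0 30"

```text
time: 10.6
tool_pos: [0.492, 0.3918, 0.0232]
ee_rot: [3.141, -0.001, -3.09]
wrist_force: [-1.0, -1.7, 7.2]
width: 0.0446
finger_force: 30.0
```

apply_moves --pt "0 0 0 0 0 0 50" --pt "0 0 0 0 0 0 65" --pt "0 0 0 0 0 0 65" --pt "0 0 0 0 0 0.02 65" --pt "0 0 0 0 0 0.06 65"

```text
time: 11.1
tool_pos: [0.4892, 0.3897, 0.0766]
ee_rot: [-3.136, -0.01, -3.09]
wrist_force: [0.7, 0.0, 0.0]
width: 0.0609
finger_force: 0.0
```

apply_moves --pt "0 0 0 0 0 0.04 65" --pt "0 0 0 0.03 0 0.08 65" --pt "0 0 0 0.05 0 0.1 65" --pt "0 0 0 0.1 0.0 0.1 65" --pt "0 0 0 0.1 0 0.1 65"

```text
time: 11.6
tool_pos: [0.5968, 0.3902, 0.1772]
ee_rot: [-3.139, -0.002, -3.094]
wrist_force: [-0.2, -0.2, -1.9]
width: 0.0611
finger_force: 0.0
```

```bash
cat poses.py > p2.py; python3 - <<'E'
from h import *
S=shots("scene","top");o=get_obs();print(o["time"],o["tool_pos"],o["ee_rot"],o["width"],o["wrist_force"])
b0=box(-.045,.045,-.0225,.0225,.008);b1=box(-.045,.045,-.0225,.0225,.042)
print("block scene",fit(S,{"scene":[b1["L"],b1["B"],b1["R"]]},(.493,.391,.05),R=(4,3,2)))
f=lambda a,k:cv2.resize(a.clip(0,255).astype(np.uint8),None,fx=k,fy=k,interpolation=cv2.INTER_CUBIC)
cv2.imwrite("pics/b3.png",np.hstack([f(S["scene"][1][150:260,190:300],3.6),f(S["top"][1][170:280,150:260],3.6)])[:,:,::-1])
# board fit: plate top z=14mm in rack frame of plate edges
for ys in(-.1165,.0315):
  for n in S:
    pass
for n in S:
  print(n,[(np.round(x["pixel"],1).tolist(),round(x["score"],2),onz(S[n][0],[x["pixel"]],.008)[0,:2].round(4).tolist()) for x in place_of(n,"board_1")[:4]])
E
```

```text
11.7 [0.59250533 0.39099375 0.17836831] [-3.13994676 -0.00502454 -3.09151839] 0.06082933674985162 [-0.09622236 -0.5890356  -0.67584364]
block scene (array([0.49330405, 0.38878208, 0.06375085]), np.float64(0.18147189540271427), 63)
scene [([192.2, 257.8], 0.77, [0.2609, 0.2177]), ([319.5, 262.0], 0.65, [0.5289, -0.0235]), ([271.0, 231.7], 0.59, [0.493, 0.1494]), ([236.4, 204.2], 0.5, [0.4794, 0.3067])]
top [([236.2, 302.0], 0.73, [0.2707, 0.2338]), ([262.7, 220.2], 0.62, [0.4952, 0.1599]), ([206.8, 220.5], 0.58, [0.4955, 0.3158])]
```

View pics/b3.png

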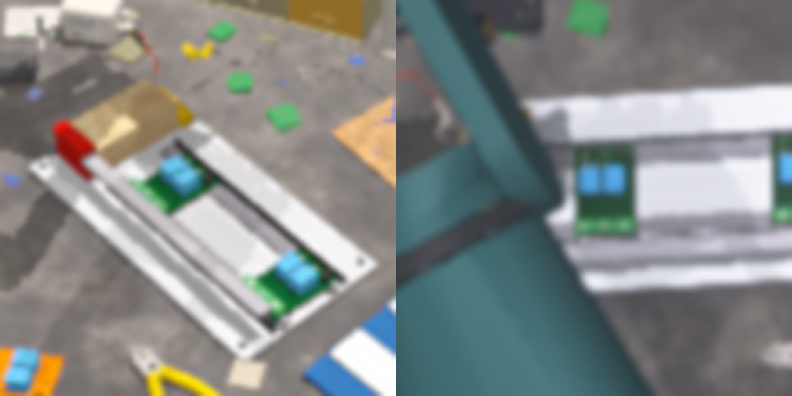

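The block is wedged at scene (225,184), the bar stands clear of the boards, and both boards show, relays at scene (240,199) and (272,226). Next is the slot -116.5 board.

apply_moves --pt "0 0 0 -0.045 -0.116 -0.03 52" --pt "0 0 0 -0.045 -0.116 -0.03 52" --pt "0 0 0 -0.045 -0.116 -0.03 52" --pt "0 0 0 -0.045 -0.116 -0.03 52" --pt "0 0 0 -0.045 -0.116 -0.03 52"

```text
time: 12.3
tool_pos: [0.5467, 0.2759, 0.1528]
ee_rot: [3.14, 0.002, -3.09]
wrist_force: [0.2, 0.5, 0.3]
width: 0.049
finger_force: 0.0
```

apply_moves --pt "0 0 0 -0.045 -0.116 -0.06 52" --pt "0 0 0 -0.045 -0.116 -0.06 52" --pt "0 0 0 -0.045 -0.116 -0.06 52" --pt "0 0 0 -0.045 -0.116 -0.06 52" --pt "0 0 0 -0.045 -0.116 -0.06 52"

```text
time: 12.8
tool_pos: [0.5032, 0.1606, 0.0924]
ee_rot: [3.14, 0.002, -3.09]
wrist_force: [-0.2, 1.1, -0.7]
width: 0.0493
finger_force: 0.0
```

```bash
python3 - <<'E'
from h import *
S=shots("scene","top");o=get_obs();print(o["time"],o["tool_pos"],o["ee_rot"],o["width"],o["wrist_force"])
for n in S:
    im=S[n][1].clip(0,255).astype(np.uint8);h=cv2.cvtColor(im,cv2.COLOR_RGB2HSV)
    m=cv2.inRange(h,(95,110,140),(112,255,255));m=cv2.morphologyEx(m,cv2.MORPH_CLOSE,np.ones((3,3)))
    k,_,st,ce=cv2.connectedComponentsWithStats(m)
    for i in range(1,k):
        if 25<st[i,4]<400: print(n,ce[i].round(1),st[i].tolist(),onz(S[n][0],[ce[i]],.025)[0,:2].round(4))
E
```

```text
12.9 [0.50432266 0.1613473  0.0933425 ] [ 3.14022554  0.00381806 -3.08877343] 0.04923034090339831 [ 0.19380916  0.61009549 -0.28401566]
scene [239.7 197.9] [235, 194, 10, 9, 59] [0.4949 0.3085]
scene [271.9 225.3] [267, 221, 11, 10, 71] [0.502 0.156]
scene [345.2 256.4] [328, 244, 36, 26, 49] [ 0.588  -0.0635]
scene [195.7 252. ] [192, 247, 8, 11, 63] [0.2747 0.2164]
scene [394.6 306.6] [382, 301, 26, 12, 161] [ 0.5718 -0.2548]
scene [385.1 332.1] [369, 320, 36, 22, 297] [ 0.5    -0.2856]
top [418.3 202.9] [414, 198, 10, 10, 45] [ 0.5389 -0.2713]
top [206.9 219.5] [201, 215, 13, 9, 101] [0.4973 0.3127]
top [236.8 297.7] [234, 294, 6, 10, 32] [0.2845 0.2306]
```

apply_moves --pt "0 0 0 0 -0.001 -0.03 52" --pt "0 0 0 0 -0.001 -0.055 52" --pt "0 0 0 0 -0.001 -0.068 52" --pt "0 0 0 0 -0.001 -0.072 52" --pt "0 0 0 0 -0.001 -0.072 52"

```text
time: 13.4
tool_pos: [0.5032, 0.1593, 0.0199]
ee_rot: [3.141, 0.001, -3.089]
wrist_force: [0.3, -0.2, 0.1]
width: 0.0488
finger_force: 0.0
```

apply_moves --pt "0 0 0 0 0 -0.002 52" --pt "0 0 0 0 0 -0.002 52" --pt "0 0 0 0 0 -0.003 52" --pt "0 0 0 0 0 -0.003 52" --pt "0 0 0 0 0 -0.003 52"

```text
time: 13.9
tool_pos: [0.5028, 0.1585, 0.0168]
ee_rot: [3.141, 0.0, -3.091]
wrist_force: [-0.4, -0.0, -0.1]
width: 0.0489
finger_force: 0.0
```

apply_moves --pt "0 0 0 0 0 0 25" --pt "0 0 0 0 0 0 15" --pt "0 0 0 0 0 0 15" --pt "0 0 0 0 0 0 15" --pt "0 0 0 0 0 0 15"

```text
time: 14.4
tool_pos: [0.5024, 0.1591, 0.0165]
ee_rot: [3.14, -0.0, -3.09]
wrist_force: [-0.4, 2.5, 1.3]
width: 0.0327
finger_force: 30.0
```

apply_moves --pt "0 0 0 0 0 0.006 15" --pt "0 0 0 0 0 0.015 15" --pt "0 0 0 0 0 0.03 15" --pt "0 0 0 0 0 0.05 15" --pt "0 0 0 0 0 0.08 15"

```text
time: 14.9
tool_pos: [0.5017, 0.1575, 0.0964]
ee_rot: [-3.139, -0.003, -3.091]
wrist_force: [0.2, -0.4, -0.4]
width: 0.0324
finger_force: 30.0
```

apply_moves --pt "0 0 0.018 0.04 -0.13 0 15" --pt "0 0 0.018 0.04 -0.13 0 15" --pt "0 0 0.018 0.04 -0.13 0 15" --pt "0 0 0.018 0.04 -0.13 0 15" --pt "0 0 0.018 0.04 -0.13 0 15"

```text
time: 15.4
tool_pos: [0.5429, 0.0274, 0.0971]
ee_rot: [-3.141, 0.0, -3.075]
wrist_force: [0.1, 0.3, -0.0]
width: 0.0326
finger_force: 30.0
```

apply_moves --pt "0 0 0.018 0.039 -0.129 0 15" --pt "0 0 0.018 0.039 -0.129 0 15" --pt "0 0 0.018 0.039 -0.129 0 15" --pt "0 0 0.018 0.039 -0.129 0 15" --pt "0 0 0.018 0.039 -0.129 0 15"

```text
time: 15.9
tool_pos: [0.5815, -0.0996, 0.0965]
ee_rot: [3.141, -0.0, -3.054]
wrist_force: [0.3, 0.5, -0.2]
width: 0.0325
finger_force: 30.0
```

```bash
python3 - <<'E'
from h import *
S=shots("scene","top");o=get_obs();print(o["time"],o["tool_pos"],o["ee_rot"],o["width"],o["wrist_force"])
f=lambda a,k:cv2.resize(a.clip(0,255).astype(np.uint8),None,fx=k,fy=k,interpolation=cv2.INTER_CUBIC)
cv2.imwrite("pics/b4.png",np.hstack([f(S["scene"][1][200:310,265:375],3.6),f(S["top"][1][150:260,280:390],3.6)])[:,:,::-1])
for yb in (-.076,-.002,.072):
    print([ (n,proj(S[n][0],W((.566,-.0195,.087),[(.006,yb,.008),(.040,yb+.024,.014)])).round(1).tolist(),[ (np.round(x["pixel"],1).tolist(),round(x["score"],2)) for x in place_of(n,"bay_1")]) for n in S])
E
```

```text
16.0 [ 0.58128944 -0.09851649  0.09656306] [ 3.14078101e+00 -3.99044521e-04 -3.05230302e+00] 0.032662167567981334 [ 0.28772088  0.72734698 -1.52215241]
[('scene', [[350.1, 268.8], [351.4, 255.6]], [([342.5, 275.3], 0.89), ([323.1, 260.4], 0.76), ([305.1, 242.9], 0.55)]), ('top', [[353.3, 189.9], [343.8, 178.4]], [([327.2, 199.8], 0.92), ([304.6, 202.1], 0.91), ([354.4, 198.8], 0.88)])]
[('scene', [[329.9, 253.5], [331.5, 240.9]], [([342.5, 275.3], 0.89), ([323.1, 260.4], 0.76), ([305.1, 242.9], 0.55)]), ('top', [[327.1, 192.3], [317.5, 180.9]], [([327.2, 199.8], 0.92), ([304.6, 202.1], 0.91), ([354.4, 198.8], 0.88)])]
[('scene', [[310.8, 239.1], [312.7, 227.1]], [([342.5, 275.3], 0.89), ([323.1, 260.4], 0.76), ([305.1, 242.9], 0.55)]), ('top', [[300.8, 194.8], [291.2, 183.3]], [([327.2, 199.8], 0.92), ([304.6, 202.1], 0.91), ([354.4, 198.8], 0.88)])]
```

View pics/b4.png

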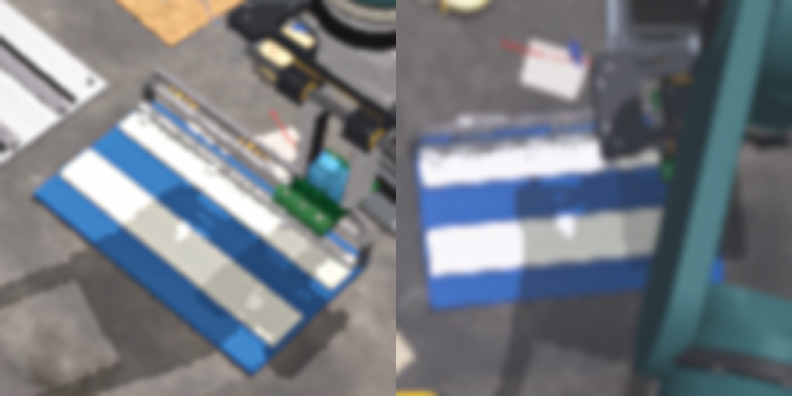

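The board is held upright above the fixture at scene (352,252). The network's bays lie ~7 px in front of my fixture fit, so the fit probably locked onto a stripe edge. I'll recheck from the hand-read corners.

```bash
python3 - <<'E'
from h import *
S=shots("scene","top")
C={"top":[[289.7,236.1],[371.1,228.1],[399/3.6*0+280+418/3.6,150+148/3.6]],"scene":[[274.7,254.3],[335.3,304.0],[365,275.5]]}
for n in C:
    c=S[n][0];print(n,onz(c,C[n],0).round(4).tolist())
    for z in(0,.008): print(z,proj(c,W((.566,-.0195,.087),[(-.078,.115,z),(-.078,-.115,z)])).round(1).tolist())
x=box(-.078,.062,-.115,.115,0); x1=box(-.078,.062,-.115,.115,.006)
for x0 in(.54,.545,.55,.555):
    print([ [v if np.isscalar(v) else v.round(4).tolist() for v in fit(S,{n:e},(x0,-.022,.087),R=(3,2.5,2))] for n,e in(("top",[x["F"],x["L"]]),("scene",[x["F"],x["R"],x1["L"]]))])
E
```

```text
top [[0.4506, 0.0848, 0.0], [0.4713, -0.144, 0.0], [0.5754, -0.2179, 0.0]]
0 [[288.4, 226.2], [369.7, 218.5]]
0.008 [[288.5, 226.1], [370.4, 218.3]]
scene [[0.4524, 0.0823, 0.0], [0.4729, -0.1442, 0.0], [0.5989, -0.1332, 0.0]]
0 [[280.3, 248.4], [341.2, 297.7]]
0.008 [[280.3, 246.8], [341.5, 296.1]]
[[[0.5407, -0.0227, 0.082], np.float64(0.29762777949737346), 45], [[0.5392, -0.0223, 0.0768], np.float64(0.2863426824577039), 66]]
[[[0.5403, -0.0227, 0.0789], np.float64(0.26410932840668777), 45], [[0.5393, -0.0224, 0.0757], np.float64(0.22147708413121237), 65]]
[[[0.5405, -0.0227, 0.0794], np.float64(0.31952237359692287), 45], [[0.5392, -0.0226, 0.0751], np.float64(0.20010947817419553), 63]]
[[[0.5658, -0.021, 0.0796], np.float64(0.31194652231305386), 42], [[0.5433, -0.022, 0.0984], np.float64(0.23101334931602552), 39]]
```

apply_moves --pt "0 0 0 -0.028 -0.005 0 15" --pt "0 0 0 -0.028 -0.005 -0.03 15" --pt "0 0 0 -0.028 -0.005 -0.05 15" --pt "0 0 0 -0.028 -0.005 -0.065 15" --pt "0 0 0 -0.028 -0.005 -0.07 15"

```text
time: 16.9
tool_pos: [0.5524, -0.1051, 0.0245]
ee_rot: [3.14, -0.003, -3.054]
wrist_force: [-0.1, 0.6, -1.5]
width: 0.0326
finger_force: 30.0
```

apply_moves --pt "0 0 0 0 0 0 15" --pt "0 0 0 0 0 -0.003 15" --pt "0 0 0 0 0 -0.006 15" --pt "0 0 0 0 0 -0.008 15" --pt "0 0 0 0 0 -0.008 15"

```text
time: 17.4
tool_pos: [0.5536, -0.1054, 0.0185]
ee_rot: [3.142, 0.0, -3.054]
wrist_force: [-0.2, 0.3, 0.1]
width: 0.0328
finger_force: 30.0
```

apply_moves --pt "0 0 0 0 0 -0.001 15" --pt "0 0 0 0 0 -0.002 15" --pt "0 0 0 0 0 -0.002 15" --pt "0 0 0 0 0 -0.002 15" --pt "0 0 0 0 0 -0.002 15"

```text
time: 17.9
tool_pos: [0.5537, -0.1055, 0.0166]
ee_rot: [3.142, 0.0, -3.054]
wrist_force: [-0.1, -0.2, -0.1]
width: 0.0321
finger_force: 30.0
```

```bash
python3 - <<'E'
from h import *
S=shots("scene");o=get_obs();print(o["time"],o["tool_pos"],o["ee_rot"],o["width"],o["wrist_force"])
f=lambda a,k:cv2.resize(a.clip(0,255).astype(np.uint8),None,fx=k,fy=k,interpolation=cv2.INTER_CUBIC)
cv2.imwrite("pics/b5.png",f(S["scene"][1][210:310,290:390],6)[:,:,::-1])
E
```

```text
17.95 [ 0.55369481 -0.10545502  0.01656616] [-3.14158493e+00  1.87715832e-04 -3.05434948e+00] 0.032588923111050744 [0.54657683 0.33560106 0.7824211 ]
```

View pics/b5.png

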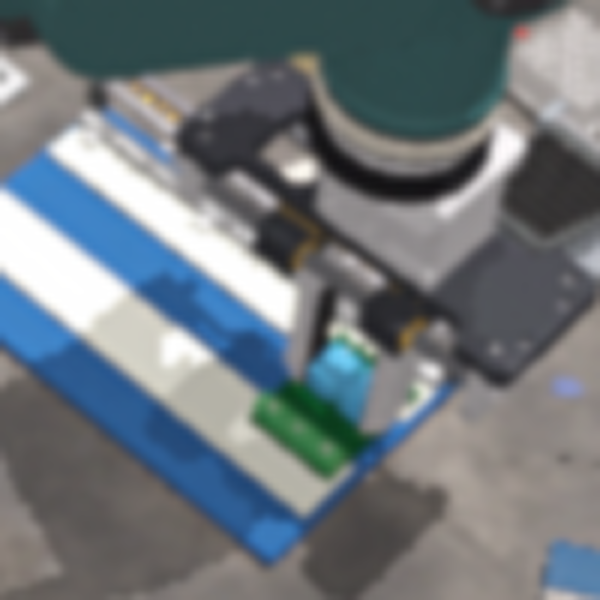

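The board is at scene ~(342,281) over bay 1, upright and in front of the fence. I'll slide it home.

apply_moves --pt "0 0 0 0 0 -0.0005 15" --pt "0 0 0 0.001 0 -0.0005 15" --pt "0 0 0 0.002 0 -0.0005 15" --pt "0 0 0 0.003 0 -0.0005 15" --pt "0 0 0 0.003 0 -0.0005 15"

```text
time: 18.45
tool_pos: [0.5569, -0.1055, 0.0165]
ee_rot: [-3.141, 0.0, -3.054]
wrist_force: [-2.4, -0.2, 5.3]
width: 0.0328
finger_force: 30.0
```

apply_moves --pt "0 0 0 0.001 0 0 15" --pt "0 0 0 0.002 0 0 15" --pt "0 0 0 0.003 0 0 15" --pt "0 0 0 0.003 0 0 15" --pt "0 0 0 0.003 0 0 15"

```text
time: 18.95
tool_pos: [0.5585, -0.1055, 0.0165]
ee_rot: [3.141, -0.003, -3.054]
wrist_force: [-5.6, -0.8, 7.9]
width: 0.0329
finger_force: 30.0
```

apply_moves --pt "0 0 0 0 0.001 0.0004 15" --pt "0 0 0 0 0.002 0.0004 15" --pt "0 0 0 0 0.003 0.0004 15" --pt "0 0 0 0 0.004 0.0004 15" --pt "0 0 0 0 0.004 0.0004 15"

```text
time: 19.45
tool_pos: [0.5584, -0.1038, 0.0166]
ee_rot: [-3.137, -0.003, -3.055]
wrist_force: [-5.3, -4.9, 5.2]
width: 0.0328
finger_force: 30.0
```

apply_moves --pt "0 0 0 0 0.001 0 15" --pt "0 0 0 0 0.002 0 15" --pt "0 0 0 0 0.003 0 15" --pt "0 0 0 0 0.003 0 15" --pt "0 0 0 0 0.003 0 15"

```text
time: 19.95
tool_pos: [0.5581, -0.101, 0.0166]
ee_rot: [-3.137, -0.004, -3.055]
wrist_force: [-5.9, -4.8, 5.9]
width: 0.0328
finger_force: 30.0
```

apply_moves --pt "0 0 0 0 0.001 0.0005 15" --pt "0 0 0 0 0.002 0.0005 15" --pt "0 0 0 0 0.003 0.0005 15" --pt "0 0 0 0 0.003 0.0005 15" --pt "0 0 0 0 0.003 0.0005 15"

```text
time: 20.45
tool_pos: [0.5579, -0.0977, 0.0166]
ee_rot: [-3.138, -0.004, -3.055]
wrist_force: [-5.4, -4.8, 3.7]
width: 0.0326
finger_force: 30.0
```

apply_moves --pt "0 0 0 0 0.001 0 15" --pt "0 0 0 0 0.002 0 15" --pt "0 0 0 0 0.003 0 15" --pt "0 0 0 0 0.003 0 15" --pt "0 0 0 0 0.003 0 15"

```text
time: 20.95
tool_pos: [0.5577, -0.0956, 0.0167]
ee_rot: [-3.136, -0.005, -3.055]
wrist_force: [-5.9, -7.0, 4.7]
width: 0.0326
finger_force: 30.0
```

apply_moves --pt "0 0 0 0 0.001 0 15" --pt "0 0 0 0 0.002 0 15" --pt "0 0 0 0 0.002 0 15" --pt "0 0 0 0.001 0.002 0 15" --pt "0 0 0 0.001 0.002 0 15"

```text
time: 21.45
tool_pos: [0.5577, -0.0954, 0.0168]
ee_rot: [-3.133, -0.007, -3.055]
wrist_force: [-9.4, -10.9, 6.0]
width: 0.0327
finger_force: 30.0
```

apply_moves --pt "0 0 0 -0.001 -0.0025 0 15" --pt "0 0 0 -0.0015 -0.003 0 15" --pt "0 0 0 -0.0015 -0.003 0 15" --pt "0 0 0 -0.0015 -0.003 0 15" --pt "0 0 0 -0.0015 -0.003 0 15"

```text
time: 21.95
tool_pos: [0.5576, -0.0956, 0.0166]
ee_rot: [-3.138, -0.004, -3.055]
wrist_force: [-4.3, -4.6, 3.9]
width: 0.0325
finger_force: 30.0
```

apply_moves --pt "0 0 0 0 0 0 25" --pt "0 0 0 0 0 0 45" --pt "0 0 0 0 0 0 52" --pt "0 0 0 0 0 0 52" --pt "0 0 0 0 0 0 52"

```text
time: 22.45
tool_pos: [0.5592, -0.0931, 0.0166]
ee_rot: [3.141, 0.0, -3.054]
wrist_force: [-0.3, 0.1, -0.5]
width: 0.0486
finger_force: 0.0
```

apply_moves --pt "0 0 0 0 0 0.02 52" --pt "0 0 0 0 0 0.05 52" --pt "0 0 0 0 0 0.08 52" --pt "0 0 0 -0.02 0.05 0.1 52" --pt "0 0 0 -0.04 0.1 0.1 52"

```text
time: 22.95
tool_pos: [0.5253, -0.0036, 0.1199]
ee_rot: [-3.141, 0.007, -3.057]
wrist_force: [1.0, 1.1, 0.2]
width: 0.049
finger_force: 0.0
```

apply_moves --pt "0 0 -0.018 -0.012 0.15 0 52" --pt "0 0 -0.018 -0.012 0.15 0 52" --pt "0 0 -0.018 -0.012 0.15 0 52" --pt "0 0 -0.018 -0.012 0.15 0 52" --pt "0 0 -0.018 -0.012 0.15 0 52"

```text
time: 23.45
tool_pos: [0.5109, 0.1476, 0.1163]
ee_rot: [-3.141, 0.0, -3.069]
wrist_force: [-0.2, 0.0, -0.6]
width: 0.0488
finger_force: 0.0
```

apply_moves --pt "0 0 -0.018 -0.012 0.15 -0.025 52" --pt "0 0 -0.018 -0.012 0.15 -0.025 52" --pt "0 0 -0.018 -0.012 0.15 -0.025 52" --pt "0 0 -0.018 -0.012 0.15 -0.025 52" --pt "0 0 -0.018 -0.012 0.15 -0.025 52"

```text
time: 23.95
tool_pos: [0.4993, 0.2956, 0.0907]
ee_rot: [-3.14, -0.001, -3.09]
wrist_force: [0.2, -0.5, 0.4]
width: 0.0489
finger_force: 0.0
```

```bash
python3 - <<'E'
from h import *
S=shots("scene","top");o=get_obs();print(o["time"],o["tool_pos"],o["ee_rot"],o["width"],o["wrist_force"])
f=lambda a,k:cv2.resize(a.clip(0,255).astype(np.uint8),None,fx=k,fy=k,interpolation=cv2.INTER_CUBIC)
cv2.imwrite("pics/b6.png",np.vstack([np.hstack([f(S["scene"][1][210:310,290:390],4),f(S["top"][1][160:260,290:390],4)]),f(S["scene"][1][170:215,190:390],4)])[:,:,::-1])
E
```

```text
24.05 [0.49999807 0.29448184 0.09155779] [-3.14069917e+00  3.08298935e-04 -3.09264401e+00] 0.04862439090113923 [ 0.02450584 -0.27384842  0.21011378]
```

View pics/b6.png

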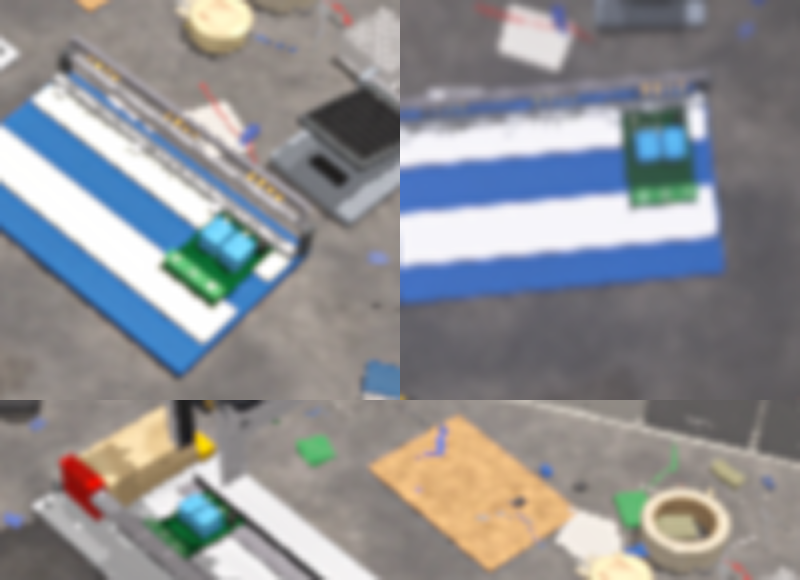

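The board sits in bay 1 against the fence, at top (454/4+... ≈ 455,199) and square to it. The block is still wedged and board 2 still waits in the rack. I'll take it now.

apply_moves --pt "0 0 0 -0.005 0.013 0 52" --pt "0 0 0 -0.005 0.013 -0.03 52" --pt "0 0 0 -0.005 0.013 -0.055 52" --pt "0 0 0 -0.005 0.013 -0.068 52" --pt "0 0 0 -0.005 0.013 -0.07 52"

```text
time: 24.55
tool_pos: [0.493, 0.3084, 0.0196]
ee_rot: [-3.14, -0.003, -3.092]
wrist_force: [0.2, -0.0, 0.2]
width: 0.0486
finger_force: 0.0
```

apply_moves --pt "0 0 0 0 0 0 52" --pt "0 0 0 0 0 -0.002 52" --pt "0 0 0 0 0 -0.005 52" --pt "0 0 0 0 0 -0.005 52" --pt "0 0 0 0 0 -0.005 52"

```text
time: 25.05
tool_pos: [0.4943, 0.3096, 0.0168]
ee_rot: [3.141, 0.001, -3.09]
wrist_force: [-0.7, -0.5, 0.1]
width: 0.0491
finger_force: 0.0
```

apply_moves --pt "0 0 0 0 -0.0015 0 40" --pt "0 0 0 0 -0.0015 0 15" --pt "0 0 0 0 -0.0015 0 15" --pt "0 0 0 0 -0.0015 0 15" --pt "0 0 0 0 -0.0015 0 15"

```text
time: 25.55
tool_pos: [0.4943, 0.3081, 0.0167]
ee_rot: [3.141, 0.0, -3.09]
wrist_force: [-0.4, 0.0, 0.9]
width: 0.0326
finger_force: 30.0
```

apply_moves --pt "0 0 0 0 0 0.006 15" --pt "0 0 0 0 0 0.015 15" --pt "0 0 0 0 0 0.03 15" --pt "0 0 0 0 0 0.05 15" --pt "0 0 0 0 0 0.08 15"

```text
time: 26.05
tool_pos: [0.4933, 0.3075, 0.0968]
ee_rot: [-3.141, -0.002, -3.09]
wrist_force: [1.3, 0.3, -0.2]
width: 0.0325
finger_force: 30.0
```

apply_moves --pt "0 0 0.018 0.022 -0.132 0 15" --pt "0 0 0.018 0.022 -0.132 0 15" --pt "0 0 0.018 0.022 -0.132 0 15" --pt "0 0 0.018 0.022 -0.132 0 15" --pt "0 0 0.018 0.022 -0.132 0 15"

```text
time: 26.55
tool_pos: [0.5167, 0.1757, 0.0978]
ee_rot: [3.14, 0.002, -3.074]
wrist_force: [0.2, 0.6, -0.7]
width: 0.0331
finger_force: 30.0
```

apply_moves --pt "0 0 0.018 0.022 -0.132 0 15" --pt "0 0 0.018 0.022 -0.132 0 15" --pt "0 0 0.018 0.022 -0.132 0 15" --pt "0 0 0.018 0.022 -0.132 0 15" --pt "0 0 0.018 0.022 -0.132 0 15"

```text
time: 27.05
tool_pos: [0.5384, 0.045, 0.0968]
ee_rot: [3.14, 0.0, -3.054]
wrist_force: [0.1, 0.3, -1.1]
width: 0.0322
finger_force: 30.0
```

apply_moves --pt "0 0 0 0 0 -0.03 15" --pt "0 0 0 0 0 -0.055 15" --pt "0 0 0 0 0 -0.068 15" --pt "0 0 0 0 0 -0.073 15" --pt "0 0 0 0 0 -0.073 15"

```text
time: 27.55
tool_pos: [0.538, 0.045, 0.0232]
ee_rot: [3.141, -0.001, -3.053]
wrist_force: [0.3, 0.2, -0.5]
width: 0.0329
finger_force: 30.0
```

Next I lower it to the ledges (about .0168), then slide +x, then +y.

apply_moves --pt "0 0 0 0 0 -0.003 15" --pt "0 0 0 0 0 -0.006 15" --pt "0 0 0 0 0 -0.0065 15" --pt "0 0 0 0 0 -0.0065 15" --pt "0 0 0 0 0 -0.0065 15"

```text
time: 28.05
tool_pos: [0.5384, 0.0438, 0.0173]
ee_rot: [3.142, 0.001, -3.055]
wrist_force: [-0.2, 0.3, -0.3]
width: 0.0329
finger_force: 30.0
```

apply_moves --pt "0 0 0 0.0015 0 0 15" --pt "0 0 0 0.003 0 0 15" --pt "0 0 0 0.0045 0 0 15" --pt "0 0 0 0.006 0 0 15" --pt "0 0 0 0.006 0 0 15"

```text
time: 28.55
tool_pos: [0.5444, 0.044, 0.0169]
ee_rot: [3.142, 0.0, -3.054]
wrist_force: [-0.5, -0.2, -0.6]
width: 0.0324
finger_force: 30.0
```

apply_moves --pt "0 0 0 0.001 0 0 15" --pt "0 0 0 0.002 0 0 15" --pt "0 0 0 0.002 0 0 15" --pt "0 0 0 0.002 0 0 15" --pt "0 0 0 0.002 0 0 15"

```text
time: 29.05
tool_pos: [0.5448, 0.0439, 0.0166]
ee_rot: [3.141, -0.003, -3.054]
wrist_force: [-4.7, -0.6, 2.3]
width: 0.0326
finger_force: 30.0
```

apply_moves --pt "0 0 0 0 0.0015 0 15" --pt "0 0 0 0 0.003 0 15" --pt "0 0 0 0 0.0045 0 15" --pt "0 0 0 0 0.006 0 15" --pt "0 0 0 0 0.0075 0 15"

```text
time: 29.55
tool_pos: [0.5444, 0.0492, 0.0168]
ee_rot: [-3.138, -0.005, -3.055]
wrist_force: [-5.9, -5.9, 4.3]
width: 0.0326
finger_force: 30.0
```

apply_moves --pt "0 0 0 0 0.001 0 15" --pt "0 0 0 0 0.002 0 15" --pt "0 0 0 0 0.003 0 15" --pt "0 0 0 0 0.003 0 15" --pt "0 0 0 0 0.003 0 15"

```text
time: 30.05
tool_pos: [0.5441, 0.0517, 0.0168]
ee_rot: [-3.137, -0.005, -3.055]
wrist_force: [-7.1, -6.8, 4.3]
width: 0.0327
finger_force: 30.0
```

apply_moves --pt "0 0 0 0 0.001 0 15" --pt "0 0 0 0 0.002 0 15" --pt "0 0 0 0 0.002 0 15" --pt "0 0 0 0 0.002 0 15" --pt "0 0 0 0 0.002 0 15"

```text
time: 30.55
tool_pos: [0.5441, 0.052, 0.0168]
ee_rot: [-3.134, -0.006, -3.055]
wrist_force: [-7.9, -11.1, 4.9]
width: 0.0327
finger_force: 30.0
```

apply_moves --pt "0 0 0 0 0.001 0 15" --pt "0 0 0 0 0.001 0 15" --pt "0 0 0 0.001 0.001 0 15" --pt "0 0 0 0.001 0.001 0 15" --pt "0 0 0 0.001 0.001 0 15"

```text
time: 31.05
tool_pos: [0.5441, 0.0521, 0.0169]
ee_rot: [-3.132, -0.008, -3.055]
wrist_force: [-8.9, -12.8, 7.0]
width: 0.0326
finger_force: 30.0
```

Both boards are seated. I'll relax the push, release and look.

apply_moves --pt "0 0 0 -0.001 -0.0025 0 15" --pt "0 0 0 -0.002 -0.004 0 15" --pt "0 0 0 -0.002 -0.004 0 15" --pt "0 0 0 -0.002 -0.004 0 15" --pt "0 0 0 -0.002 -0.004 0 15"

```text
time: 31.55
tool_pos: [0.5441, 0.0517, 0.0167]
ee_rot: [-3.139, -0.003, -3.055]
wrist_force: [-5.6, -4.5, 1.7]
width: 0.0326
finger_force: 30.0
```

apply_moves --pt "0 0 0 0 0 0 25" --pt "0 0 0 0 0 0 45" --pt "0 0 0 0 0 0 52" --pt "0 0 0 0 0 0 52" --pt "0 0 0 0 0 0 52"

```text
time: 32.05
tool_pos: [0.5457, 0.0537, 0.0172]
ee_rot: [3.141, 0.001, -3.054]
wrist_force: [-0.2, -1.2, 0.1]
width: 0.0487
finger_force: 0.0
```

apply_moves --pt "0 0 0 0 0 0.02 52" --pt "0 0 0 0 0 0.05 52" --pt "0 0 0 0 0 0.08 52" --pt "0 0 0 0 0.05 0.1 65" --pt "0 0 0 0 0.1 0.1 65"

```text
time: 32.55
tool_pos: [0.548, 0.1502, 0.1213]
ee_rot: [3.141, 0.009, -3.058]
wrist_force: [0.9, -0.0, -0.3]
width: 0.0601
finger_force: 0.0
```

apply_moves --pt "0 0 -0.018 -0.03 0.12 0 65" --pt "0 0 -0.018 -0.03 0.12 0 65" --pt "0 0 -0.018 -0.03 0.12 0 65" --pt "0 0 -0.018 -0.03 0.12 0 65" --pt "0 0 -0.018 -0.03 0.12 0 65"

```text
time: 33.05
tool_pos: [0.5152, 0.2701, 0.1168]
ee_rot: [-3.141, 0.0, -3.071]
wrist_force: [-0.2, -0.6, -0.4]
width: 0.0608
finger_force: 0.0
```

```bash
python3 - <<'E'
from h import *
S=shots("scene","top");o=get_obs();print(o["time"],o["tool_pos"],o["ee_rot"],o["width"],o["wrist_force"])
f=lambda a,k:cv2.resize(a.clip(0,255).astype(np.uint8),None,fx=k,fy=k,interpolation=cv2.INTER_CUBIC)
cv2.imwrite("pics/b7.png",np.vstack([f(S["scene"][1][215:305,270:380],7)])[:,:,::-1])
cv2.imwrite("pics/b8.png",f(S["top"][1][170:245,280:380],7)[:,:,::-1])
b1=box(-.0225,.0225,-.045,.045,.042)
r=box(-.034,.034,-.024,.024,.014)
for bx,by in((.5492,-.0963),(.5356,.0514)):
    for n in S: print(n,[np.round(v,4) for v in fit({n:S[n]},{n:[r["F"],r["L"],r["R"]]},(bx,by,.087),R=(4,3,2))])
E
```

```text
33.15 [0.51559845 0.26885479 0.11682295] [-3.14118570e+00  2.38172122e-04 -3.07353838e+00] 0.06113076920629619 [ 0.17404242  0.81844028 -0.36645968]
scene [array([ 0.5496, -0.098 ,  0.1186]), np.float64(0.2265), np.int64(73)]
top [array([ 0.5524, -0.0951,  0.0851]), np.float64(0.2201), np.int64(72)]
scene [array([0.5367, 0.0485, 0.1011]), np.float64(0.2123), np.int64(75)]
top [array([0.5395, 0.0522, 0.1018]), np.float64(0.2455), np.int64(70)]
```

View pics/b7.png

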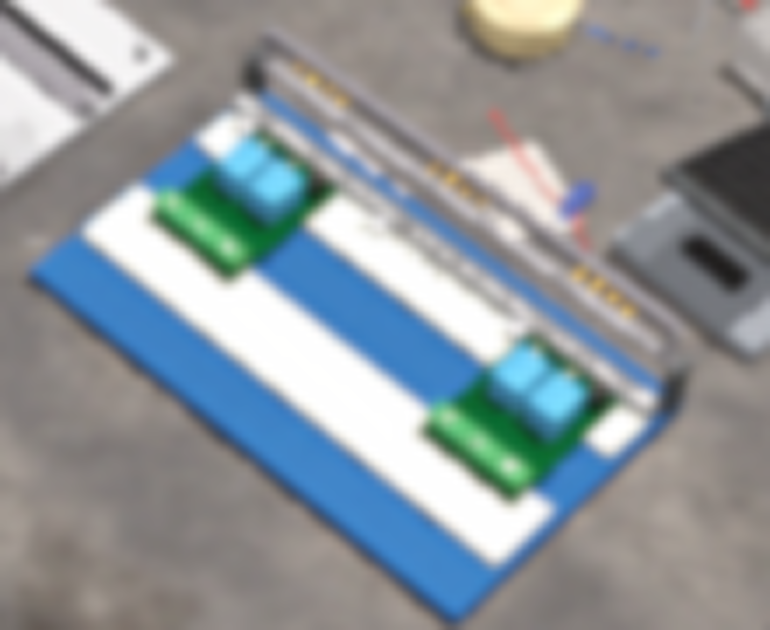

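View pics/b8.png

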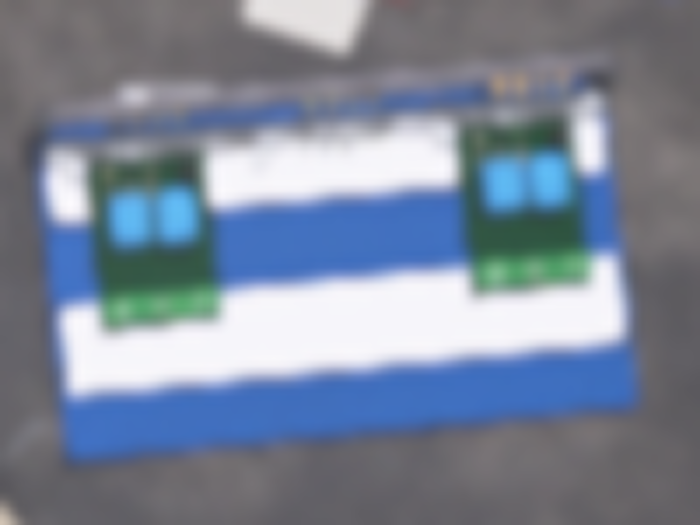

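Both boards lie square against the fence, upright, at top (300,204) and (356,200). I'll square each with a light push of the closed fingers on its front edge.

apply_moves --pt "0 0 0.018 -0.034 -0.223 0 0" --pt "0 0 0.018 -0.034 -0.223 0 0" --pt "0 0 0.018 -0.034 -0.223 0 0" --pt "0 0 0.018 -0.034 -0.223 0 0" --pt "0 0 0.018 -0.034 -0.223 0 0"

```text
time: 33.65
tool_pos: [0.4804, 0.0422, 0.1171]
ee_rot: [-3.14, 0.0, -3.06]
wrist_force: [-0.7, 0.4, 0.1]
width: 0.0243
finger_force: 0.0
```

apply_moves --pt "0 0 0 0 0 -0.04 0" --pt "0 0 0 0 0 -0.08 0" --pt "0 0 0 0 0 -0.102 0" --pt "0 0 0 0 0 -0.102 0" --pt "0 0 0 0 0 -0.102 0"

```text
time: 34.15
tool_pos: [0.4811, 0.0455, 0.0147]
ee_rot: [-3.141, -0.0, -3.057]
wrist_force: [-0.6, 0.5, 0.4]
width: 0.0005
finger_force: 0.0
```

apply_moves --pt "0 0 0 0.003 0 0 0" --pt "0 0 0 0.005 0 0 0" --pt "0 0 0 0.007 0.0005 0 0" --pt "0 0 0 0.009 0.0008 0 0" --pt "0 0 0 0.01 0.001 0 0"

```text
time: 34.65
tool_pos: [0.4915, 0.048, 0.015]
ee_rot: [3.142, 0.0, -3.054]
wrist_force: [1.4, 0.8, -0.3]
width: 0.0004
finger_force: 0.0
```

apply_moves --pt "0 0 0 0.001 0 0 0" --pt "0 0 0 0.002 0 0 0" --pt "0 0 0 0.003 0 0 0" --pt "0 0 0 0.003 0 0 0" --pt "0 0 0 0.003 0 0 0"

```text
time: 35.15
tool_pos: [0.4941, 0.0479, 0.0148]
ee_rot: [3.141, -0.0, -3.054]
wrist_force: [-0.1, -0.0, 0.4]
width: 0.0001
finger_force: 0.0
```

apply_moves --pt "0 0 0 0.001 0 0 0" --pt "0 0 0 0.002 0 0 0" --pt "0 0 0 0.003 0 0 0" --pt "0 0 0 0.003 0 0 0" --pt "0 0 0 0.003 0 0 0"

```text
time: 35.65
tool_pos: [0.4972, 0.0479, 0.0148]
ee_rot: [3.141, -0.0, -3.054]
wrist_force: [0.2, 0.0, -0.0]
width: 0.0004
finger_force: 0.0
```

apply_moves --pt "0 0 0 -0.008 0 0 0" --pt "0 0 0 -0.008 0 0 0" --pt "0 0 0 -0.008 0 -0.0015 0" --pt "0 0 0 -0.008 0 -0.0015 0" --pt "0 0 0 -0.008 0 -0.0015 0"

```text
time: 36.15
tool_pos: [0.4892, 0.0479, 0.0133]
ee_rot: [3.141, 0.0, -3.054]
wrist_force: [-0.1, 0.3, 0.0]
width: 0.0004
finger_force: 0.0
```

apply_moves --pt "0 0 0 0.002 0 0 0" --pt "0 0 0 0.004 0 0 0" --pt "0 0 0 0.006 0 0 0" --pt "0 0 0 0.007 0 0 0" --pt "0 0 0 0.007 0 0 0"

```text
time: 36.65
tool_pos: [0.4961, 0.0478, 0.0133]
ee_rot: [3.142, -0.0, -3.054]
wrist_force: [-1.4, -0.1, 0.3]
width: 0.0005
finger_force: 0.2
```

apply_moves --pt "0 0 0 0.001 0 0 0" --pt "0 0 0 0.002 0 0 0" --pt "0 0 0 0.002 0 0 0" --pt "0 0 0 0.002 0 0 0" --pt "0 0 0 0.002 0 0 0"

```text
time: 37.15
tool_pos: [0.4968, 0.0478, 0.013]
ee_rot: [3.141, -0.003, -3.054]
wrist_force: [-5.4, 0.2, 2.9]
width: 0.0007
finger_force: 2.6
```

apply_moves --pt "0 0 0 -0.006 0 0 0" --pt "0 0 0 -0.012 0 0.001 0" --pt "0 0 0 -0.012 0 0.03 0" --pt "0 0 0 -0.005 -0.05 0.03 0" --pt "0 0 0 0 -0.1 0.03 0"

```text
time: 37.65
tool_pos: [0.5, -0.0516, 0.0453]
ee_rot: [-3.14, 0.006, -3.05]
wrist_force: [1.0, -0.5, 0.2]
width: 0.0007
finger_force: 0.0
```

apply_moves --pt "0 0 0 0.001 -0.048 0 0" --pt "0 0 0 0.001 -0.048 0 0" --pt "0 0 0 0.001 -0.048 0 0" --pt "0 0 0 0.001 -0.048 -0.02 0" --pt "0 0 0 0.001 -0.048 -0.03 0"

```text
time: 38.15
tool_pos: [0.4985, -0.0978, 0.0123]
ee_rot: [3.141, -0.001, -3.053]
wrist_force: [-0.0, -0.8, 0.3]
width: 0.0003
finger_force: 0.0
```

apply_moves --pt "0 0 0 0 0 0 0" --pt "0 0 0 0 0 0 0" --pt "0 0 0 0 0 0 0" --pt "0 0 0 0.001 0 0 0" --pt "0 0 0 0.002 0 0 0"

```text
time: 38.65
tool_pos: [0.5012, -0.0992, 0.0134]
ee_rot: [3.142, 0.0, -3.054]
wrist_force: [-0.3, -0.6, -0.3]
width: 0.0002
finger_force: 0.0
```

Contact is expected near x = .510.

apply_moves --pt "0 0 0 0.002 0 0 0" --pt "0 0 0 0.004 0 0 0" --pt "0 0 0 0.006 0 0 0" --pt "0 0 0 0.007 0 0 0" --pt "0 0 0 0.007 0 0 0"

```text
time: 39.15
tool_pos: [0.5083, -0.0995, 0.0133]
ee_rot: [3.141, 0.0, -3.054]
wrist_force: [0.2, 0.1, 0.1]
width: 0.0001
finger_force: 0.0
```

apply_moves --pt "0 0 0 0.001 0 0 0" --pt "0 0 0 0.002 0 0 0" --pt "0 0 0 0.003 0 0 0" --pt "0 0 0 0.003 0 0 0" --pt "0 0 0 0.003 0 0 0"

```text
time: 39.65
tool_pos: [0.5099, -0.0994, 0.013]
ee_rot: [3.141, -0.003, -3.054]
wrist_force: [-5.4, -0.5, 1.8]
width: 0.0006
finger_force: 2.5
```

apply_moves --pt "0 0 0 -0.006 0 0 0" --pt "0 0 0 -0.012 0 0.002 0" --pt "0 0 0 -0.012 0 0.04 30" --pt "0 0 0 -0.012 0 0.08 60" --pt "0 0 0 -0.015 0.04 0.1 65"

```text
time: 40.15
tool_pos: [0.4988, -0.0625, 0.1178]
ee_rot: [-3.138, 0.008, -3.06]
wrist_force: [0.4, 0.4, 0.8]
width: 0.0207
finger_force: 0.0
```

apply_moves --pt "0 0 -0.018 0 0.23 0 65" --pt "0 0 -0.018 0 0.23 0 65" --pt "0 0 -0.018 0 0.23 0 65" --pt "0 0 -0.018 0 0.23 0 65" --pt "0 0 -0.018 0 0.23 0 65"

```text
time: 40.65
tool_pos: [0.496, 0.1742, 0.1141]
ee_rot: [3.139, 0.003, -3.07]
wrist_force: [0.9, -0.2, -0.0]
width: 0.0599
finger_force: 0.0
```

apply_moves --pt "0 0 -0.018 -0.004 0.22 0 65" --pt "0 0 -0.018 -0.004 0.22 0 65" --pt "0 0 -0.018 -0.004 0.22 0 65" --pt "0 0 -0.018 -0.004 0.22 0 65" --pt "0 0 -0.018 -0.004 0.22 0 65"

```text
time: 41.15
tool_pos: [0.4912, 0.3953, 0.1136]
ee_rot: [3.138, 0.001, -3.086]
wrist_force: [0.1, 0.1, 1.1]
width: 0.0611
finger_force: 0.0
```

```bash
python3 - <<'E'
from h import *
S=shots("scene");o=get_obs();print(o["time"],o["tool_pos"],o["ee_rot"],o["width"],o["wrist_force"])
b1=box(-.045,.045,-.0225,.0225,.042)
print("block scene",fit(S,{"scene":[b1["L"],b1["B"],b1["R"]]},(.493,.391,.05),R=(4,3,2)))
E
```

```text
41.2 [0.49104076 0.39673933 0.11336079] [ 3.13685381e+00  1.27612006e-03 -3.08518948e+00] 0.061139449727546806 [-0.3174319  1.0392767  0.1361891]
block scene (array([0.49311713, 0.38873298, 0.06178213]), np.float64(0.2442951021779828), 75)
```

apply_moves --pt "0 0 0 0.001 -0.003 0 65" --pt "0 0 0 0.001 -0.003 -0.03 65" --pt "0 0 0 0.001 -0.003 -0.045 65" --pt "0 0 0 0.001 -0.003 -0.045 65" --pt "0 0 0 0.001 -0.003 -0.045 65"

```text
time: 41.7
tool_pos: [0.4932, 0.3865, 0.0683]
ee_rot: [-3.141, -0.001, -3.092]
wrist_force: [0.0, 0.3, 0.1]
width: 0.0613
finger_force: 0.0
```

apply_moves --pt "0 0 0 -0.001 0.0045 0 65" --pt "0 0 0 -0.001 0.0045 -0.02 65" --pt "0 0 0 -0.001 0.0045 -0.035 65" --pt "0 0 0 -0.001 0.0045 -0.043 65" --pt "0 0 0 -0.001 0.0045 -0.043 65"

```text
time: 42.2
tool_pos: [0.4911, 0.3915, 0.0236]
ee_rot: [-3.14, -0.003, -3.09]
wrist_force: [-0.9, 0.0, 0.1]
width: 0.0611
finger_force: 0.0
```

apply_moves --pt "0 0 0 0 0 0 65" --pt "0 0 0 0 0 0 50" --pt "0 0 0 0 0 0 30" --pt "0 0 0 0 0 0 30" --pt "0 0 0 0 0 0 30"

```text
time: 42.7
tool_pos: [0.4926, 0.3922, 0.0262]
ee_rot: [3.141, 0.001, -3.09]
wrist_force: [-0.6, -1.6, 2.9]
width: 0.0446
finger_force: 30.0
```

apply_moves --pt "0 0 0 0 0 0 30" --pt "0 0 0 0 0 0 30" --pt "0 0 0 0 0 0 30" --pt "0 0 0 0 0 0 30" --pt "0 0 0 0 0 0 30"

```text
time: 43.2
tool_pos: [0.4926, 0.3922, 0.0262]
ee_rot: [3.141, 0.001, -3.09]
wrist_force: [-0.1, -2.0, 5.4]
width: 0.0448
finger_force: 30.0
```

apply_moves --pt "0 0 0 -0.002 0 0 30" --pt "0 0 0 -0.003 0 0.003 30" --pt "0 0 0 -0.003 0 0.01 30" --pt "0 0 0 -0.003 0 0.018 30" --pt "0 0 0 -0.003 0 0.018 30"

```text
time: 43.7
tool_pos: [0.4899, 0.3925, 0.0447]
ee_rot: [3.141, 0.002, -3.09]
wrist_force: [4.2, 0.8, 1.0]
width: 0.0447
finger_force: 30.0
```

apply_moves --pt "0 0 0 0.008 0 0 30" --pt "0 0 0 0.018 0.001 0 30" --pt "0 0 0 0.028 0.001 0 30" --pt "0 0 0 0.038 0.002 0 30" --pt "0 0 0 0.048 0.002 0 30"

```text
time: 44.2
tool_pos: [0.5375, 0.394, 0.0427]
ee_rot: [-3.141, -0.002, -3.091]
wrist_force: [-0.2, 0.6, -0.2]
width: 0.0447
finger_force: 30.0
```

apply_moves --pt "0 0 0 0.01 0.001 0 30" --pt "0 0 0 0.02 0.001 0 30" --pt "0 0 0 0.02 0.001 0.03 30" --pt "0 0 0 0.02 0.001 0.06 30" --pt "0 0 0 0.02 0.001 0.08 30"

```text
time: 44.7
tool_pos: [0.5579, 0.3954, 0.1255]
ee_rot: [3.141, 0.001, -3.091]
wrist_force: [0.3, 0.2, -1.0]
width: 0.0446
finger_force: 30.0
```

```bash
python3 - <<'E'
from h import *
S=shots("scene","top");o=get_obs();print(o["time"],o["tool_pos"],o["ee_rot"],o["width"],o["wrist_force"],o["joint_positions"])
print([(n,[(np.round(x["pixel"],1).tolist(),round(x["score"],2),onz(S[n][0],[x["pixel"]],.03)[0,:2].round(3).tolist()) for x in place_of(n,"lug")[:2]]) for n in S])
E
```

```text
44.8 [0.55925163 0.39628072 0.12789725] [ 3.1377914   0.00669678 -3.09039871] 0.04481165981161935 [-0.09410426 -0.10383202 -1.40378237] [ 5.33663721e-01  4.07371202e-01  1.13476139e+00  2.60348388e-04
  1.59176406e+00 -1.08833281e+00]
[('scene', [([226.1, 181.5], 0.65, [0.502, 0.392])]), ('top', [([179.2, 222.5], 0.84, [0.489, 0.388]), ([354.7, 199.2], 0.27, [0.55, -0.094])])]
```

apply_moves --pt "0 0 -0.12 -0.001 -0.02 0 30" --pt "0 0 -0.24 -0.001 -0.04 0 30" --pt "0 0 -0.36 0 -0.06 0 30" --pt "0 0 -0.48 0.005 -0.08 0 30" --pt "0 0 -0.6 0.01 -0.1 0 30"

```text
time: 45.4
tool_pos: [0.5657, 0.2938, 0.1203]
ee_rot: [-3.138, -0.003, 2.588]
wrist_force: [0.5, 0.4, -1.4]
width: 0.0449
finger_force: 30.0
```

apply_moves --pt "0 0 -0.12 0.012 -0.015 0 30" --pt "0 0 -0.24 0.025 -0.03 0 30" --pt "0 0 -0.36 0.045 -0.04 0 30" --pt "0 0 -0.48 0.065 -0.05 0 30" --pt "0 0 -0.6 0.085 -0.06 0 30"

```text
time: 45.9
tool_pos: [0.6514, 0.2342, 0.1201]
ee_rot: [-3.137, -0.001, 1.988]
wrist_force: [0.2, -0.4, -0.7]
width: 0.0448
finger_force: 30.0
```

apply_moves --pt "0 0 -0.12 0.02 -0.015 0 30" --pt "0 0 -0.24 0.04 -0.027 0 30" --pt "0 0 -0.36 0.0405 -0.027 0 30" --pt "0 0 -0.431 0.0405 -0.027 0 30" --pt "0 0 -0.431 0.0405 -0.027 0 30"

```text
time: 46.4
tool_pos: [0.6915, 0.2076, 0.1199]
ee_rot: [-3.136, 0.001, 1.562]
wrist_force: [0.2, -0.1, -1.0]
width: 0.0447
finger_force: 30.0
```

apply_moves --pt "0 0 0 0 0 -0.03 30" --pt "0 0 0 0 0 -0.06 30" --pt "0 0 0 0 0 -0.085 30" --pt "0 0 0 0 0 -0.095 30" --pt "0 0 0 0 0 -0.095 30"

```text
time: 46.9
tool_pos: [0.6903, 0.2078, 0.0247]
ee_rot: [-3.135, 0.001, 1.563]
wrist_force: [0.4, 0.5, -0.9]
width: 0.0446
finger_force: 30.0
```

```bash
python3 - <<'E'
from h import *
for i in range(2): S=shots("scene","top")
o=get_obs();print(o["time"],o["tool_pos"],o["ee_rot"],o["width"],o["wrist_force"])
h=o["tool_pos"][2]-.0182
b=box(-.0225,.0225,-.045,.045,h+.034);print("block",fit(S,{"scene":[b["L"],b["F"],b["R"]]},(*o["tool_pos"][:2],0.),R=(4,3,2)))
m=box(-.05,.05,-.075,.075,.003);print("mat",fit(S,{"scene":[m["F"],m["L"],m["R"]]},(.695,.208,-.01)))
E
```

```text
47.1 [0.69393485 0.20845975 0.03072595] [ 3.13773185e+00 -8.55795989e-04  1.56220242e+00] 0.044930468843546005 [ 0.70323869  0.40826621 -0.8057939 ]
block (array([0.6876039 , 0.2034196 , 0.00876955]), np.float64(0.20568475368058126), 58)
mat (array([ 6.93551270e-01,  2.06924904e-01, -5.91820577e-04]), np.float64(0.20028082399154168), 71)
```

apply_moves --pt "0 0 0 0 0 -0.004 30" --pt "0 0 0 0 0 -0.007 30" --pt "0 0 0 0 0 -0.009 30" --pt "0 0 0 0 0 -0.009 30" --pt "0 0 0 0 0 -0.009 30"

```text
time: 47.6
tool_pos: [0.6931, 0.2082, 0.0212]
ee_rot: [3.14, -0.0, 1.562]
wrist_force: [-2.4, -0.6, 6.3]
width: 0.0444
finger_force: 30.0
```

Contact with the mat. I release and rise.

apply_moves --pt "0 0 0 0 0 0 50" --pt "0 0 0 0 0 0 75" --pt "0 0 0 0 0 0 80" --pt "0 0 0 0 0 0.001 80" --pt "0 0 0 0 0 0.03 80"

```text
time: 48.1
tool_pos: [0.689, 0.2073, 0.0433]
ee_rot: [-3.131, 0.003, 1.562]
wrist_force: [0.1, -0.0, -0.8]
width: 0.0741
finger_force: 0.0
```

apply_moves --pt "0 0 0 0 0 0.04 80" --pt "0 0 0 0 0 0.08 80" --pt "0 0 0 -0.01 -0.04 0.11 80" --pt "0 0 0 -0.03 -0.08 0.12 50" --pt "0 0 0 -0.05 -0.12 0.12 0"

```text
time: 48.6
tool_pos: [0.6436, 0.0872, 0.1728]
ee_rot: [3.135, -0.0, 1.563]
wrist_force: [1.0, -0.2, 0.2]
width: 0.0624
finger_force: 0.0
```

```bash
python3 - <<'E'
from h import *
for i in range(2): S=shots("scene","top")
o=get_obs();print(o["time"],o["tool_pos"],o["ee_rot"],o["width"],o["wrist_force"])
b=box(-.0225,.0225,-.045,.045,.037);print("block",fit(S,{"scene":[b[k] for k in"LFRB"]},(.693,.206,0.),R=(4,3,2)))
m=box(-.05,.05,-.075,.075,.003);print("mat",fit(S,{"scene":[m["F"],m["L"],m["R"]]},(.695,.208,-.01)))
q=box(-.056,.056,-.039,.039,.01);q0=box(-.056,.056,-.039,.039,0)
print("ped",fit(S,{"scene":[q0["F"],q["R"],q["L"]]},(.697,-.095,0.),R=(3,2)))
for n in S:
    for k in("pedal_pad","pedal_base"): print(n,k,[(np.round(x["pixel"],1).tolist(),round(x["score"],2),onz(S[n][0],[x["pixel"]],.04 if k[-1]=='d' else 0)[0,:2].round(4).tolist()) for x in place_of(n,k)[:3]])
f=lambda a,k:cv2.resize(a.clip(0,255).astype(np.uint8),None,fx=k,fy=k,interpolation=cv2.INTER_CUBIC)
cv2.imwrite("pics/b9.png",np.vstack([f(S["scene"][1][160:290,195:415],3.6),np.hstack([f(S["top"][1][120:172,215:325],3.6),f(S["top"][1][120:172,300:410],3.6)])])[:600,:,::-1])
E
```

```text
48.8 [0.64240506 0.08748295 0.16948293] [ 3.14125144e+00 -6.78573109e-04  1.56006539e+00] 0.046273676370545774 [0.26213889 0.41390041 0.64472432]
block (array([ 0.68952628,  0.2050984 , -0.07734181]), np.float64(0.7363422562584259), 98)
mat (array([ 0.69377141,  0.20663764, -0.01133909]), np.float64(0.22749197488311657), 75)
ped (array([ 0.69660498, -0.09540635,  0.01681142]), np.float64(0.2211638144666253), 69)
scene pedal_pad [([378.5, 243.1], 0.89, [0.6845, -0.0976]), ([307.8, 196.3], 0.35, [0.6545, 0.1663])]
scene pedal_base [([375.7, 249.3], 0.71, [0.6898, -0.0912]), ([430.4, 270.7], 0.3, [0.7511, -0.2388])]
top pedal_pad [([355.9, 153.3], 0.79, [0.6759, -0.0984]), ([222.9, 223.1], 0.48, [0.4862, 0.2668])]
top pedal_base [([353.0, 146.4], 0.72, [0.7048, -0.0985])]
```

View pics/b9.png

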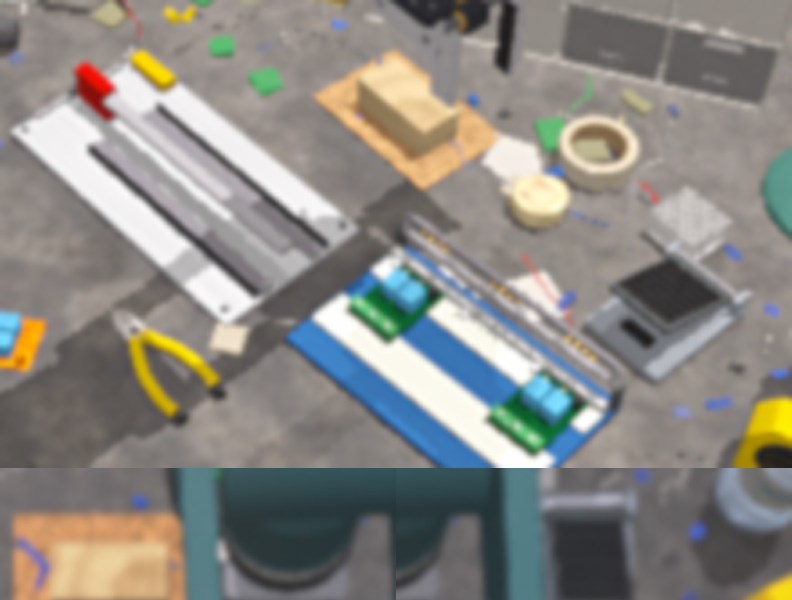

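The block lies on the middle of the mat (scene ~(308,189)) and the bar is shut. Both boards are home (scene (306,243) and (346,272)) and the pedal pad is at scene (381,240). Next is the pedal press.

apply_moves --pt "0 0 0 0.014 -0.091 0 0" --pt "0 0 0 0.014 -0.091 0 0" --pt "0 0 0 0.014 -0.091 0 0" --pt "0 0 0 0.014 -0.091 0 0" --pt "0 0 0 0.014 -0.091 0 0"

```text
time: 49.5
tool_pos: [0.6567, -0.0013, 0.169]
ee_rot: [-3.141, -0.001, 1.563]
wrist_force: [0.1, 0.6, 0.9]
width: 0.0002
finger_force: 0.0
```

apply_moves --pt "0 0 0 0.014 -0.091 -0.02 0" --pt "0 0 0 0.014 -0.091 -0.05 0" --pt "0 0 0 0.014 -0.091 -0.08 0" --pt "0 0 0 0.014 -0.091 -0.1 0" --pt "0 0 0 0.014 -0.091 -0.1 0"

```text
time: 50.0
tool_pos: [0.6679, -0.0919, 0.0643]
ee_rot: [-3.133, -0.002, 1.563]
wrist_force: [0.1, -0.2, -0.2]
width: 0.0007
finger_force: 0.0
```

apply_moves --pt "0 0 0 0 0 0 0" --pt "0 0 0 0 0 0 0" --pt "0 0 0 0 0 -0.005 0" --pt "0 0 0 0 0 -0.01 0" --pt "0 0 0 0 0 -0.015 0"

```text
time: 50.5
tool_pos: [0.6708, -0.0938, 0.0546]
ee_rot: [3.141, 0.0, 1.562]
wrist_force: [-0.6, -0.9, 0.1]
width: 0.0006
finger_force: 0.0
```

apply_moves --pt "0 0 0 0 0 -0.004 0" --pt "0 0 0 0 0 -0.008 0" --pt "0 0 0 0 0 -0.012 0" --pt "0 0 0 0 0 -0.012 0" --pt "0 0 0 0 0 -0.012 0"

```text
time: 51.0
tool_pos: [0.6706, -0.094, 0.0425]
ee_rot: [3.141, 0.0, 1.562]
wrist_force: [-0.5, -0.1, 3.2]
width: 0.0005
finger_force: 1.2
```

apply_moves --pt "0 0 0 0 0 -0.002 0" --pt "0 0 0 0 0 -0.004 0" --pt "0 0 0 0 0 -0.006 0" --pt "0 0 0 0 0 -0.006 0" --pt "0 0 0 0 0 -0.006 0"

```text
time: 51.5
tool_pos: [0.6704, -0.094, 0.0363]
ee_rot: [-3.141, 0.0, 1.562]
wrist_force: [-2.8, -0.1, 4.2]
width: 0.0003
finger_force: 1.7
```

apply_moves --pt "0 0 0 0 0 -0.002 0" --pt "0 0 0 0 0 -0.004 0" --pt "0 0 0 0 0 -0.006 0" --pt "0 0 0 0 0 -0.008 0" --pt "0 0 0 0 0 -0.008 0"

```text
time: 52.0
tool_pos: [0.6704, -0.0939, 0.0287]
ee_rot: [-3.141, 0.0, 1.562]
wrist_force: [-3.2, 0.4, 5.7]
width: 0.0002
finger_force: 2.6
```

apply_moves --pt "0 0 0 0 0 -0.001 0" --pt "0 0 0 0 0 -0.002 0" --pt "0 0 0 0 0 -0.003 0" --pt "0 0 0 0 0 -0.003 0" --pt "0 0 0 0 0 -0.003 0"

```text
time: 52.5
tool_pos: [0.6704, -0.0939, 0.0282]
ee_rot: [3.141, 0.0, 1.562]
wrist_force: [-7.6, 0.5, 14.7]
width: 0.0005
finger_force: 6.8
```

Stop reached: 14.7 N and no further travel. I let it up and withdraw.

apply_moves --pt "0 0 0 0 0 0 0" --pt "0 0 0 0 0 0.006 0" --pt "0 0 0 0 0 0.014 0" --pt "0 0 0 0 0 0.024 0" --pt "0 0 0 0 0 0.04 0"

```text
time: 53.0
tool_pos: [0.6696, -0.0935, 0.0641]
ee_rot: [-3.138, -0.001, 1.562]
wrist_force: [-0.2, 0.6, -1.2]
width: 0.0005
finger_force: 0.0
```

apply_moves --pt "0 0 0 0 0 0.03 0" --pt "0 0 0 0 0 0.06 0" --pt "0 0 0 0 0 0.09 0" --pt "0 0 0 -0.03 0 0.12 0" --pt "0 0 0 -0.06 0 0.14 0"

```text
time: 53.5
tool_pos: [0.6108, -0.0939, 0.2078]
ee_rot: [3.139, 0.0, 1.562]
wrist_force: [-0.1, -0.9, 0.5]
width: 0.0003
finger_force: 0.0
```

apply_moves --pt "0 0 0 -0.15 0 0.05 0" --pt "0 0 0 -0.15 0 0.05 0" --pt "0 0 0 -0.15 0 0.05 0" --pt "0 0 0 -0.15 0 0.05 0" --pt "0 0 0 -0.15 0 0.05 0"

```text
time: 54.0
tool_pos: [0.4603, -0.094, 0.2572]
ee_rot: [3.138, 0.001, 1.561]
wrist_force: [0.1, 0.1, 0.2]
width: 0.0005
finger_force: 0.0
```

apply_moves --pt "0 0 0 -0.1 0 0 0" --pt "0 0 0 -0.1 0 0 0" --pt "0 0 0 -0.1 0 0 0" --pt "0 0 0 -0.1 0 0 0" --pt "0 0 0 -0.1 0 0 0"

```text
time: 54.5
tool_pos: [0.3621, -0.0941, 0.255]
ee_rot: [-3.141, -0.001, 1.562]
wrist_force: [-0.1, 0.4, -0.1]
width: 0.0004
finger_force: 0.0
```

```bash
python3 - <<'E'
from h import *
for i in range(2): S=shots("scene","top")
o=get_obs();print(o["time"],o["tool_pos"],o["wrist_force"],o["qvel"].round(3))
r=box(-.034,.034,-.024,.024,.014)
for bx,by in((.5492,-.0963),(.5356,.0514)):
    for n in S: print(n,[np.round(v,4) for v in fit({n:S[n]},{n:[r["F"],r["L"],r["R"]]},(bx,by,.087),R=(4,3,2))])
b=box(-.0225,.0225,-.045,.045,.037);m=box(-.05,.05,-.075,.075,.003)
for n in S:
    print(n,"block",fit(S,{n:[b[k] for k in"LFRB"]},(.693,.206,0.),R=(4,3,2))[:2],"mat",fit(S,{n:[m[k] for k in"LFRB"]},(.695,.208,-.01),R=(3,2))[:2])
    print(n,[(np.round(x["pixel"],1).tolist(),round(x["score"],2)) for k in("lug","pedal_pad","block_center") for x in place_of(n,k)[:1]])
E
```

```text
54.7 [ 0.36159154 -0.09395032  0.254966  ] [-0.08184742 -1.15658552  0.24329521] [-0.002 -0.01   0.005 -0.001  0.001 -0.001]
scene [array([ 0.5497, -0.0981,  0.1196]), np.float64(0.2282), np.int64(72)]
top [array([ 0.5524, -0.0951,  0.0815]), np.float64(0.2495), np.int64(73)]
scene [array([ 0.5408,  0.0444, -0.0745]), np.float64(0.481), np.int64(52)]
top [array([0.5394, 0.0521, 0.1018]), np.float64(0.2473), np.int64(71)]
scene block (array([0.69466525, 0.22186703, 0.0218007 ]), np.float64(0.3045169533055086)) mat (array([ 0.69368239,  0.20784429, -0.03980647]), np.float64(0.40348475448236254))
scene [([414.5, 290.0], 0.24), ([373.1, 242.3], 0.62)]
top block (array([ 0.69222592,  0.20955792, -0.00644343]), np.float64(0.13763858341163787)) mat (array([ 0.69634899,  0.21005972, -0.00639972]), np.float64(0.25202573345140844))
top [([327.2, 200.3], 0.44), ([354.3, 153.1], 0.82), ([242.7, 150.9], 0.62)]
```

```bash
python3 -c "
from bench import *
print(close_job())"
```

```text
the job is handed in; nothing more can be done
None
```

I handed the job in at about 55 s: both boards (only two were in the rack) are home in bays 1 and 3, the bar is shut, the block is within about 4 mm of the mat's centre, and the pedal was pressed to its stop and let up.

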